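Lock the trailer coupler onto its tow ball stand

ROBOT

A 7-joint arm with a two-finger parallel gripper is mounted at the origin on a cart in front of the work surface, level with it; the furniture and walls round the work are solid. World frame = base frame: x ahead of the robot, y to its left, z up, the work surface at z = 0. Lengths are in m, angles in rad, forces in N, time in s.
With the tool pointing down it reaches from about 0.4 to 0.875 m from the base axis. Payload 19.3 kg.
Tool frame: the origin (TCP) lies on the centre line of the jaws, within the pads' length; the fingertips stand 8 mm ahead of it and the grasp point (between the pads) lies 11 mm behind it (bot.tip_extent is the distance from the TCP to the fingertips, in m); x points along the fingers, y is the direction in which the jaws open and shut, and the axes are right-handed (so a half turn about x gives the same grasp; the last joint's range is limited). The gripper opens to 85 mm and grips with 20 to 120 N. Pads are 22 mm wide; open, the fingers measure 114 mm over their backs; the gripper's body (76 mm by 85 mm) begins 54 mm behind the grasp point. The pads swing forward as they close: fully open they stand 13 mm farther back than shut.
Start: joints at [1.238, 0.521, -0.036, 1.599, 0.021, 1.021, -0.113], TCP at [0.162, -0.604, 0.239] pointing down, gripper open.
Joint ranges: [-2.91, 2.91], [-0.3, 2.13], [-1.5, 1.42], [0.17, 2.43], [-1.26, 4.41], [0.16, 1.93], [-2.52, 2.52]. Speed limits (rad/s): [1.89, 1.89, 2.39, 2.39, 3.01, 3.01, 3.01].

INTERFACE

Orientations are given as [roll, pitch, yaw] about the fixed x, y, z axes, in that order (R = Rz(yaw) Ry(pitch) Rx(roll)).
In Python, from workcell import sensors, imaging, order, bot gives the robot as it stands.
- The arm moves only by the tool arm_command, never from a script. Its argument "commands" is a list of rows, each an object of numbers: "dx", "dy", "dz": the shift along the tool's x, y, z in cm; "twist": the turn about the tool's x in rad. A call has 1 to 12 rows; each row is the pose to reach, as a shift and turn from the pose measured when the call began, along the tool's axes at that moment; what a row does not reach only later rows make up. A row lasts 1/12 s, in which the tool goes at most 41.7 mm and 7.16 degrees, less where a joint would pass 70% of its speed; a pose out of reach is approached as far as the arm can. A call with a gripper value outside its range is refused whole. "grip" is the closure, from -1 (fully open) to 1 (shut), set as the call begins (left out, the last holds). The fingers move at their own pace and stop on an object; "squeeze" is the grip in N (left out, the last holds). Time passes only in rows, so rows that repeat a pose let the fingers close. It gives the time, the measured TCP pose, the force and the opening at its end, in the units of the state.
- sensors.observe(): the state, without advancing time (a new reading comes with each control period).
- imaging.grab_frame(name): name is "scene" or "side" or "wrist"; returns the picture (420x560x3 uint8, red, green, blue); there is no depth.
- imaging.camera_info(name): a dict with "fx", "fy", "cx", "cy" (pixels), "origin" and "attitude" of the camera in the world. Camera axes: x right, y down, z forward; pixel columns grow to the right and rows downward; lengths in m; the calibration is good to about 2 mm. A picture is of the moment at which its call begins: read the wrist's pose just before it. camera_info takes no time and is no camera call; for the wrist camera it gives the pose at the moment of the call.
- order.job_done(): hands the job in, once; it reports no verdict.
The state is a dict: "clock": time; "qpos": joint angles; "qd": joint speeds; "joint_efforts": joint torques, N m; "position": TCP position; "tool_rot": TCP orientation; "force": force on the tool from outside, world axes, zero at the start; "moment": the same for the moment, N m; "grip_width": finger opening in m.
Only numpy, scipy, OpenCV 4.12 (cv2) and the standard library are available. Lean on these libraries where they do the work, as an engineer would, in place of code of your own. Each camera call takes 0.05 s, during which the arm holds its last target.

TASK

Mount the loose trailer coupler on the tow ball stand: raise its handle, lower the coupler so that the socket covers the ball and the drawbar lies in the fork, then push down on top of the socket housing until it has snapped fully home and is firmly bedded on the ball (about 25 N; a push of 50 N bends it). Then press the handle fully down to lock it and leave it so, without forcing anything and without disturbing the oil can, the tin and the tape measure.

Things in the scene. Friction and masses are not known exactly. Their poses are not given: they have to be found in the camera images.
- coupler: bare-metal trailer coupler, 265 x 82 x 56 mm, about 0.8 kg, loose, lying flat on the table. Origin: centre of the socket's mouth, on the underside; x runs along the drawbar to the tail, z up. The socket housing is an eight-sided cup, 60 mm over its flats, open below, inside 52 mm wide and 45 mm deep; a handle hangs on a pin behind it, over the drawbar
- socket_seat (a point): point in the coupler at (0, 0, 20 mm), where the ball's centre is when the socket is fully home. Two sprung plungers in the socket's side walls must snap past the ball's widest part in the last 25 mm of lowering; the weight alone does not do it, it takes some 6 to 16 N more, pushed down over the socket; then it drops until the cap stands hard on the ball. Axes as the coupler
- housing_top (a point): centre of the flat top of the socket housing, 56 mm above the underside, a flat disc 48 mm across: the place to push down; axes as the coupler
- drawbar_grip (a point): centre of the drawbar section to hold, 150 mm behind the socket, 15 mm above the underside, near the centre of mass. The drawbar is a solid bar 36 mm wide (y) and 30 mm high, from x = 80 to 235 mm, flush with the underside; two 4 mm high bolt heads on top at x = 175 and 215 mm. Axes as the coupler
- drawbar_rest (a point): point on the drawbar's underside, 205 mm behind the socket, that comes to lie on the fork; axes as the coupler
- handle_hinge (a point): axis of the handle's pin, at (38, 0, 48 mm) in the coupler, axis along the coupler's y
- handle_grip (a point): middle of the handle's black sleeve, 91 mm from the pin; sleeve 60 mm long, 18 mm wide (y), 14 mm thick, clear of the drawbar by 22 mm when the handle is down. With the handle down it lies over the drawbar, 90 mm behind and 11 mm above the pin
- handle (a joint): handle angle, rad: 0 fully down (locked), 1.15 fully raised (stop; it still leans to the tail). It stays where left; turning takes about 0.3 N m, 3 to 4 N at the sleeve, up to a hard stop at 0. The jaw, one piece with the handle, bars the socket when down: the ball enters only above 0.5 rad, and the handle goes right down only with the ball fully home
- stand: fixed steel stand, base plate 285 x 90 x 8 mm on the table. Origin: on the table straight under the ball; x points from the ball to the fork, z up
- ball_centre (a point): centre of the 50 mm tow ball, 85 mm above the table, on a post 21 mm thick; axes as the stand
- fork_rest (a point): middle of the fork's seat, 65 mm above the table, 205 mm from the ball along the stand's x; two prongs 36 mm high, flaring from 45 to 54 mm apart, stand on either side (y) of it. With the coupler home its drawbar lies level here, 4 mm free on either side
- oil_can: red oil can with a spout, 70 mm wide, 150 mm high, loose bystander; origin under its centre
- bolt_tin: small round grey tin, 60 mm wide, 45 mm high, loose bystander; origin under its centre
- tape_measure: yellow tape measure, 66 x 76 x 34 mm, loose bystander; origin under its centre

How it is judged:
On the way, in this order (a step that is already met when the one before it is completed fails the run):
1. the handle is raised (value of joint handle above 0.6 rad), for 0.2 s.
2. the socket is home on the ball with the handle still raised, and bedded by a firm push (over 24 N between coupler and stand, its weight of 6 to 9 N included) (distance between socket_seat and ball_centre below 0.004 m and value of joint handle above 0.4 rad and contact force between coupler and stand above 24 N), for 0.1 s.
At the end, for the whole second after the job is handed in: The socket is fully home (its seat point within 4 mm of the ball's centre), the drawbar lies in the fork (within 12 mm of the seat's middle) with the coupler level within 0.06 rad, the handle is down (below 0.04 rad), and all is at rest (distance between socket_seat and ball_centre below 0.004 m and distance between drawbar_rest and fork_rest below 0.012 m and angle between coupler's own z axis and vertical below 0.06 rad and value of joint handle below 0.04 rad and linear speed of coupler below 0.02 m/s); the robot touches nothing.
It fails at once if the coupler is rammed or forced against the stand (all contact forces between them, weight included, above 60 N) (contact force between coupler and stand above 60 N).
It fails at once if the oil can is disturbed (30 mm) (distance of oil_can from where it was at the start of the episode above 0.03 m).
It fails at once if the tin is disturbed (30 mm) (distance of bolt_tin from where it was at the start of the episode above 0.03 m).
It fails at once if the tape measure is disturbed (30 mm) (distance of tape_measure from where it was at the start of the episode above 0.03 m).
It also fails if it takes over 72 s, if anything falls off the work surface, if the arm or the gripper's body presses on something with over 40 N, if the wrist force passes 120 N, or if a joint passes its speed limit or range.

## Working session

There is one attempt and no reset: what is moved stays moved. The work goes in short steps, Python scripts to look and compute and a tool call to move; the robot and the scene stay as the last step left them, time stands still between calls to the robot, and variables do not carry over. Pictures are saved under pics/ and viewed, and the job is handed in when it is done.

Besides the shell and the picture viewer there is one more tool, called after "Call:" as a command line: name --argument value ..., lists and objects as JSON in quotes. arm_command: Moves the arm, as the interface text tells. Its arguments: {"type":"object","properties":{"commands":{"type":"array"},"grip":{"type":"number"},"squeeze":{"type":"number"}},"required":["commands"]}

```bash
ls; mkdir -p pics
python3 - <<'E'
from workcell import sensors, imaging, order, bot
import cv2
s=sensors.observe();print(s)
print([ (a,getattr(bot,a)) for a in dir(bot) if not a.startswith('_')])
for n in ["scene","side","wrist"]:
    print(n,imaging.camera_info(n))
    cv2.imwrite(f"pics/{n}0.png",imaging.grab_frame(n)[:,:,::-1])
E
```

```text
pics
{'clock': 0.0, 'qpos': array([ 1.23779573,  0.52199448, -0.03631519,  1.60000231,  0.02121131,
        1.02109141, -0.11280984]), 'qd': array([-0.00137033,  0.00031207,  0.00143355,  0.0009228 ,  0.00048203,
       -0.00016547,  0.0007699 ]), 'joint_efforts': array([ 2.86209715e-04, -9.27106619e+01,  1.97950311e+00, -3.69932020e+01,
        1.77148153e-02,  8.13624880e-03,  5.60640933e-05]), 'position': array([ 0.16223759, -0.60324083,  0.23874008]), 'tool_rot': array([-1.48535269,  1.56968606,  1.91901598]), 'force': array([ 0.3568048 ,  0.17101407, -0.33245094]), 'moment': array([ 0.06028338, -0.02029963, -0.03046923]), 'grip_width': 0.0850620601607288}
[('IKError', <class 'workcell.IKError'>), ('tip_extent', 0.008)]
scene {'fx': 438.1122795191499, 'fy': 438.1122795191499, 'cx': 278.36546776820245, 'cy': 209.69872205057962, 'origin': array([0.30493288, 0.49423136, 0.6977864 ]), 'attitude': array([-2.30473748, -0.00702014, -2.62339603])}
side {'fx': 426.5008444575464, 'fy': 426.5008444575464, 'cx': 281.4079359338354, 'cy': 211.02448891646122, 'origin': array([0.33269649, 0.93000402, 0.45918918]), 'attitude': array([-1.90446873, -0.02105569, -2.83692859])}
wrist {'fx': 290.2771447718783, 'fy': 290.2771447718783, 'cx': 281.64827250939953, 'cy': 206.8499364515694, 'origin': array([ 0.23386767, -0.583546  ,  0.37326374]), 'attitude': array([ 2.84605424e+00,  7.58266546e-04, -1.30783297e+00])}
```

View pics/scene0.png

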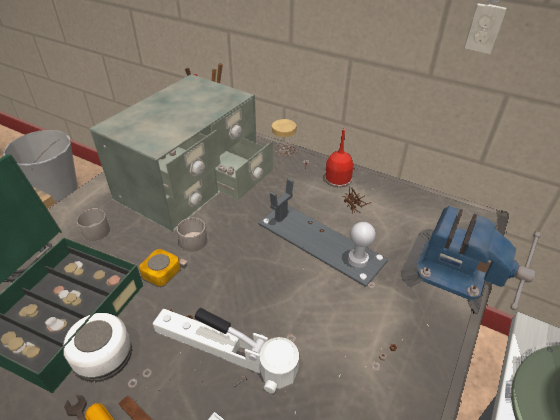

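View pics/side0.png

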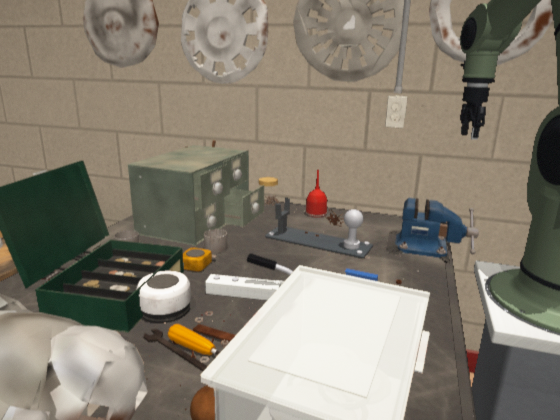

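View pics/wrist0.png

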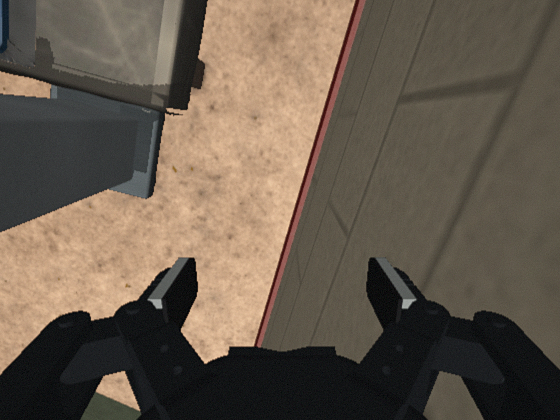

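The scene view shows the stand with its ball at about (362,234) and fork at (283,205). The coupler's socket is at (278,360) and its tail at (160,325), with the black handle sleeve at (212,320). The oil can is at (340,165) and the tape measure at (160,267). The two round tins are at (192,234) and (93,222). Next I'll zoom in for accurate pixel positions.

```bash
cat > h.py <<'E'
import numpy as np, cv2
from scipy.spatial.transform import Rotation as R
from workcell import sensors, imaging, order, bot
def rot(a): return R.from_euler('xyz',a).as_matrix()
def cam(n): 
    c=imaging.camera_info(n); return c,rot(c['attitude']),np.array(c['origin'])
def proj(ci,P):
    c,Rm,o=ci; p=(np.atleast_2d(P)-o)@Rm
    return np.c_[c['fx']*p[:,0]/p[:,2]+c['cx'],c['fy']*p[:,1]/p[:,2]+c['cy']]
def back(ci,u,v,z):
    c,Rm,o=ci; d=Rm@np.array([(u-c['cx'])/c['fx'],(v-c['cy'])/c['fy'],1]); return o+d*(z-o[2])/d[2]
E
python3 - <<'E'
from h import *
im=cv2.imread('pics/scene0.png')
cv2.imwrite('pics/s_c.png',cv2.resize(im[290:410,140:320],None,fx=4.4,fy=4.4,interpolation=cv2.INTER_CUBIC))
cv2.imwrite('pics/s_s.png',cv2.resize(im[170:290,245:405],None,fx=5,fy=5,interpolation=cv2.INTER_CUBIC))
ci=cam('scene')
for n,u,v,z in [('ball',362,234,.085),('sock',279,355,.056),('tail',158,325,.03),('oil',339,178,0),('tin',192,245,0),('tin2',93,235,0),('tape',160,270,0.017)]: print(n,back(ci,u,v,z).round(3))
E
```

```text
ball [ 0.46  -0.119  0.085]
sock [0.481 0.175 0.056]
tail [0.701 0.218 0.03 ]
oil [ 0.609 -0.366  0.   ]
tin [0.79  0.014 0.   ]
tin2 [0.999 0.1   0.   ]
tape [0.791 0.113 0.017]
```

View pics/s_c.png

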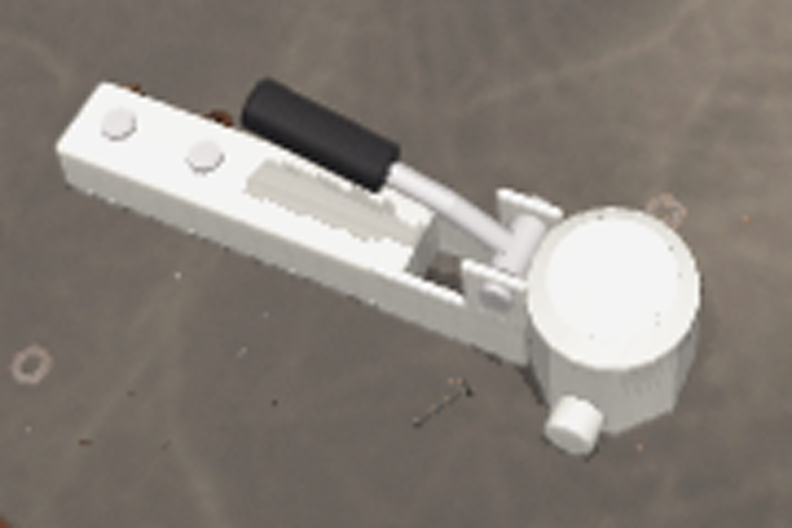

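View pics/s_s.png

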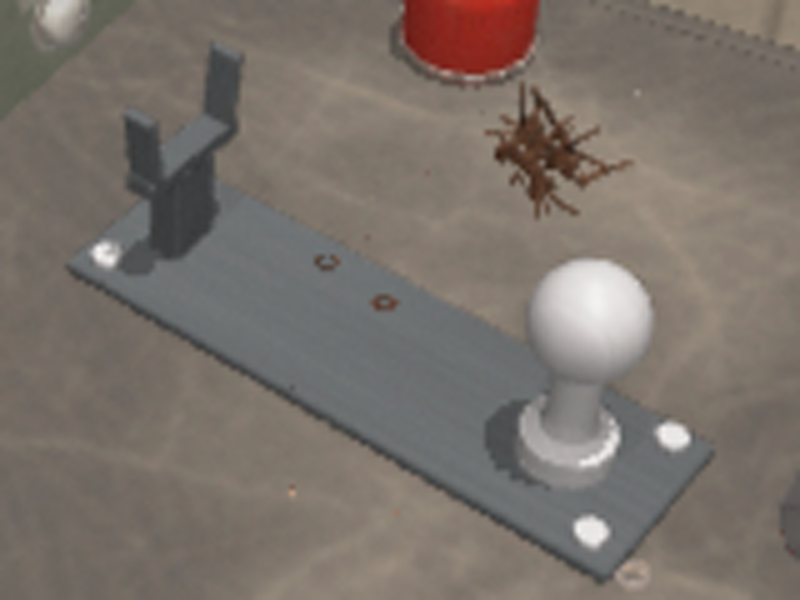

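```bash
cat > fit.py <<'E'
from h import *
from scipy.optimize import least_squares
ci=cam('scene')
# coupler
C=[((118,122),(.215,0,.034)),((205,155),(.175,0,.034)),((105,83),(.235,-.018,.03)),((58,150),(.235,.018,.03)),((66,185),(.235,.018,0)),((614,285),(0,0,.054))]
px=np.array([c[0] for c in C])/4.4+[140,290]; P=np.array([c[1] for c in C])
def pose(p,P):
    c,s=np.cos(p[2]),np.sin(p[2]); return np.c_[p[0]+c*P[:,0]-s*P[:,1],p[1]+s*P[:,0]+c*P[:,1],P[:,2]]
r=least_squares(lambda p:(proj(ci,pose(p,P))-px).ravel(),[.48,.175,.19])
print('coupler',r.x.round(4),r.fun.reshape(-1,2).round(1).tolist())
cp=r.x
S=[((590,320),(0,0,.085)),((70,264),'f',.045),((603,572),'b',.045),((712,448),'b',-.045)]
px2=np.array([c[0] for c in S])/5+[245,170]
def f(p):
    b=p[3]
    Q=np.array([(0,0,.085),(b+.285,.045,.006),(b,.045,.006),(b,-.045,.006)])
    return (proj(ci,pose(p,Q))-px2).ravel()
r=least_squares(f,[.46,-.12,.19,-.04]); print('stand',r.x.round(4),r.fun.reshape(-1,2).round(1).tolist())
sp=r.x
print('fork',pose(sp,np.array([[.205,0,.065]])))
# overlay
def over(n,fn,cp,sp,h=0):
    im=cv2.imread(f'pics/{fn}.png'); c=cam(n)
    def dr(P,col,closed=False):
        q=np.round(proj(c,P)*16).astype(int); cv2.polylines(im,[q],closed,col,1,cv2.LINE_AA,4)
    a=np.radians(22.5+45*np.arange(8)); 
    for z in (0,.05): dr(pose(cp,np.c_[.0325*np.cos(a),.0325*np.sin(a),0*a+z]),(0,0,255),True)
    for z in (0,.03): dr(pose(cp,np.array([(.08,-.018,z),(.08,.018,z),(.235,.018,z),(.235,-.018,z)])),(0,0,255),True)
    for th in (0,.1,.2,.3):
        g=np.arctan2(.011,.09)+th
        dr(pose(cp,np.array([(.038,0,.048),(.038+.0907*np.cos(g),0,.048+.0907*np.sin(g))])),(255,0,255))
    for z in (0,.008): dr(pose(sp,np.array([(sp[3],-.045,z),(sp[3],.045,z),(sp[3]+.285,.045,z),(sp[3]+.285,-.045,z)])),(0,255,0),True)
    t=np.linspace(0,6.28,40); dr(pose(sp,np.c_[.025*np.cos(t),.025*np.sin(t),0*t+.085]),(0,255,0))
    dr(pose(sp,np.c_[.025*np.cos(t),0*t,.085+.025*np.sin(t)]),(0,255,0))
    for y in (-1,1): dr(pose(sp,np.array([(.205,y*.0225,.065),(.205,y*.027,.101)])),(0,255,255))
    return im
if __name__=='__main__':
    cv2.imwrite('pics/ovs.png',cv2.resize(over('scene','scene0',cp,sp)[170:410,140:420],None,fx=2.8,fy=2.5))
    o=over('side','side0',cp,sp)
    cv2.imwrite('pics/ovd.png',cv2.resize(o[180:310,190:390],None,fx=4,fy=4))
E
python3 fit.py
```

```text
coupler [0.4806 0.173  0.1275] [[0.4, 0.2], [0.2, 0.3], [-0.1, -1.1], [-0.9, -0.5], [0.3, 1.0], [0.1, 0.0]]
stand [ 0.458  -0.1193 -0.1702 -0.0466] [[-0.1, 0.1], [-1.0, -1.1], [0.3, 0.9], [0.7, -0.5]]
fork [[ 0.66000903 -0.15400235  0.065     ]]
```

```bash
ls pics
```

```text
ovd.png
ovs.png
s_c.png
s_s.png
scene0.png
side0.png
wrist0.png
```

View pics/ovs.png

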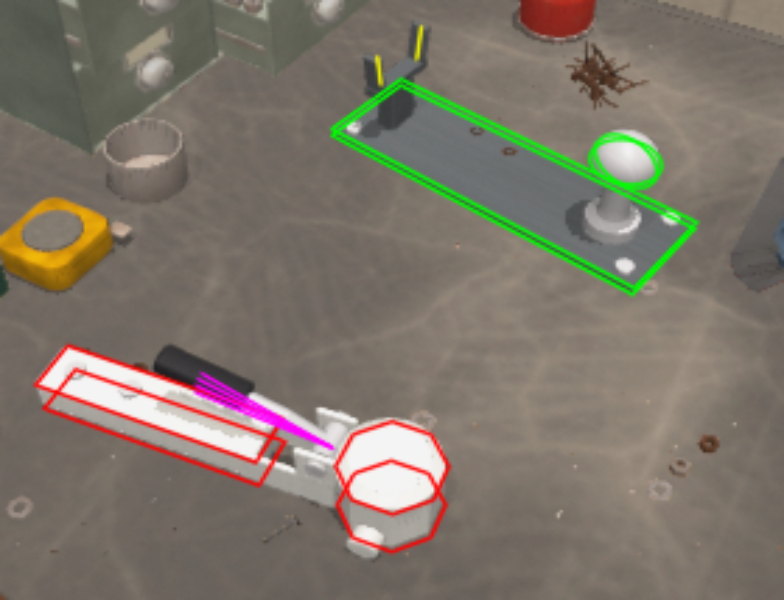

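View pics/ovd.png

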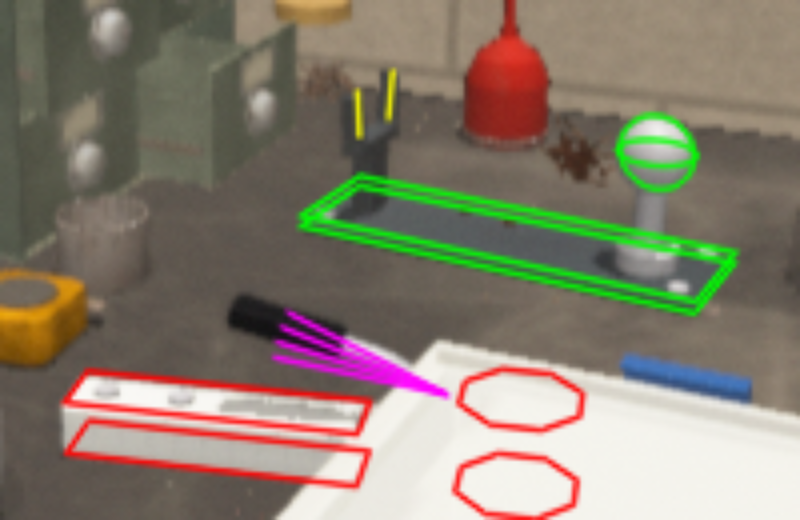

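The overlay matches the coupler and stand well in both views. The handle sits at about 0.3 rad. Now the tool axes and the twist I need.

```bash
cat >> h.py <<'E'
def st():
    s=sensors.observe(); return s, rot(s['tool_rot']), np.array(s['position'])
def rel(target):
    s,T,p=st(); return ((np.array(target)-p)@T*100)
def wrap(a): return (a+np.pi)%(2*np.pi)-np.pi
def twist_to(yaw_of_toolz):
    s,T,p=st(); z=T[:,2]; return -wrap(yaw_of_toolz-np.arctan2(z[1],z[0]))
def pr():
    s,T,p=st(); z=T[:,2]; print('t',round(s['clock'],2),'p',p.round(4),'tz yaw',np.arctan2(z[1],z[0]).round(4),'down',T[:,0].round(3),'F',s['force'].round(1),'M',s['moment'].round(2),'w',round(s['grip_width'],4),'q',s['qpos'].round(2))
E
python3 - <<'E'
from h import *
pr(); s,T,p=st(); print(T.round(3)); c,_,o=cam('wrist'); print('cam in tool',((o-p)@T).round(4))
cp=[.4806,.173,.1275]
c,s_=np.cos(cp[2]),np.sin(cp[2])
th=.3+np.arctan2(.011,.09)
x=.038+.0907*np.cos(th); z=.048+.0907*np.sin(th)
t=[cp[0]+c*x,cp[1]+s_*x,z+.08]; print(t,rel(t),twist_to(cp[2]),twist_to(cp[2]+np.pi))
E
```

```text
t 0.15 p [ 0.1622 -0.6033  0.2389] tz yaw -2.8788 down [-0.     0.001 -1.   ] F [0.3 0.6 0. ] M [-0.05  0.02  0.03] w 0.0854 q [ 1.24  0.52 -0.04  1.6   0.02  1.02 -0.11]
[[-0.     0.26  -0.966]
 [ 0.001 -0.966 -0.26 ]
 [-1.    -0.001  0.   ]]
cam in tool [-0.1344 -0.0006 -0.0743]
[np.float64(0.600376980106653), np.float64(0.1883548594204078), np.float64(0.16511790748182853)] [  7.4275979  -65.06505756 -62.87214487] -3.006349334289352 0.1352433193004412
```

Call:
arm_command --commands '[{"dx": -3, "dy": -2, "dz": -2}, {"dx": -4, "dy": -5, "dz": -5}, {"dx": -4, "dy": -8, "dz": -8, "twist": 0.05}, {"dx": -4, "dy": -11, "dz": -11, "twist": 0.1}, {"dx": -4, "dy": -14, "dz": -13.5, "twist": 0.135}, {"dx": -4, "dy": -17, "dz": -16.5, "twist": 0.135}, {"dx": -4, "dy": -20, "dz": -19.5, "twist": 0.135}, {"dx": -4, "dy": -23, "dz": -22, "twist": 0.135}, {"dx": -4, "dy": -26, "dz": -25, "twist": 0.135}, {"dx": -4, "dy": -29, "dz": -28, "twist": 0.135}, {"dx": -4, "dy": -32, "dz": -31, "twist": 0.135}, {"dx": -4, "dy": -35, "dz": -34, "twist": 0.135}]' --grip -1

```text
validation failed for argument at $.co...
```

```bash
cat > hg.py <<'E'
from h import *
import sys
def cpt(cp,x,y,z):
    c,s_=np.cos(cp[2]),np.sin(cp[2]); return np.array([cp[0]+c*x-s_*y,cp[1]+s_*x+c*y,z])
CP=[.4806,.173,.1275]
def hgrip(th,r=.0907):
    a=th+np.arctan2(.011,.09); return .038+r*np.cos(a), .048+r*np.sin(a)
E
python3 - <<'E'
from hg import *
pr(); x,z=hgrip(.3); t=cpt(CP,x,0,z+.12);print(rel(t),twist_to(CP[2]+np.pi))
E
```

```text
t 0.15 p [ 0.1622 -0.6033  0.2389] tz yaw -2.8788 down [-0.     0.001 -1.   ] F [0.3 0.6 0. ] M [-0.05  0.02  0.03] w 0.0854 q [ 1.24  0.52 -0.04  1.6   0.02  1.02 -0.11]
[  3.42759922 -65.0682915  -62.87187535] 0.1352433193004412
```

Call:
arm_command --commands '[{"dx": -3, "dy": -2, "dz": -2, "twist": 0}, {"dx": -4, "dy": -5, "dz": -5, "twist": 0}, {"dx": -4, "dy": -8, "dz": -8, "twist": 0.05}, {"dx": -4, "dy": -11, "dz": -11, "twist": 0.1}]' --grip -1

```text
clock: 0.48
position: [0.2387, -0.4701, 0.2793]
tool_rot: [-2.982, 1.571, 0.32]
force: [1.6, 0.5, -1.2]
grip_width: 0.0854
```

Run:
```python
from hg import *
pr(); x,z=hgrip(.3); t=cpt(CP,x,0,z+.12);print(rel(t),twist_to(CP[2]+np.pi))
```

```text
t 0.48 p [ 0.2387 -0.4701  0.2793] tz yaw -2.9817 down [ 0.  0. -1.] F [ 1.6  0.5 -1.2] M [-0.05 -0.02 -0.06] w 0.0854 q [ 1.03  0.32 -0.06  1.81  0.02  1.01 -0.44]
[  7.43878927 -59.24651134 -46.18925789] 0.03238507915772182
```

Call:
arm_command --commands '[{"dx": 0, "dy": -3, "dz": -2.5, "twist": 0.03}, {"dx": 0, "dy": -6, "dz": -5, "twist": 0.03}, {"dx": 0, "dy": -9, "dz": -7, "twist": 0.03}, {"dx": 0, "dy": -12, "dz": -9.5, "twist": 0.03}, {"dx": 0, "dy": -15, "dz": -12, "twist": 0.03}, {"dx": 0, "dy": -18, "dz": -14, "twist": 0.03}, {"dx": 0, "dy": -21, "dz": -16.5, "twist": 0.03}, {"dx": 0, "dy": -24, "dz": -19, "twist": 0.03}, {"dx": 0, "dy": -27, "dz": -21, "twist": 0.03}, {"dx": 0, "dy": -30, "dz": -23.5, "twist": 0.03}, {"dx": 0, "dy": -33, "dz": -26, "twist": 0.03}, {"dx": 0, "dy": -36, "dz": -28, "twist": 0.03}]' --grip -1

```text
clock: 1.48
position: [0.4588, -0.0681, 0.2796]
tool_rot: [-3.044, 1.57, 0.227]
force: [-0.1, -1.0, -0.5]
grip_width: 0.0853
```

Run:
```python
from hg import *
pr(); x,z=hgrip(.3); t=cpt(CP,x,0,z+.12);print(rel(t),twist_to(CP[2]+np.pi))
```

```text
t 1.48 p [ 0.4588 -0.0681  0.2796] tz yaw -3.0116 down [ 0.001  0.    -1.   ] F [-0.1 -1.  -0.5] M [-0.14 -0.01 -0.01] w 0.0853 q [ 0.32  0.23 -0.35  1.94  0.1   0.98 -1.52]
[  7.46066252 -23.592533   -17.36077211] 0.0025213067136373724
```

Call:
arm_command --commands '[{"dx": 0, "dy": -3, "dz": -2.5, "twist": 0}, {"dx": 0, "dy": -6, "dz": -4.5, "twist": 0}, {"dx": 0, "dy": -9, "dz": -7, "twist": 0}, {"dx": 0, "dy": -12, "dz": -9, "twist": 0}, {"dx": 0, "dy": -15, "dz": -11, "twist": 0}, {"dx": 1, "dy": -18, "dz": -13, "twist": 0}, {"dx": 2, "dy": -21, "dz": -15, "twist": 0}, {"dx": 3, "dy": -23, "dz": -17, "twist": 0}, {"dx": 4, "dy": -23.6, "dz": -17.4, "twist": 0}, {"dx": 4, "dy": -23.6, "dz": -17.4, "twist": 0}]' --grip -1

```text
clock: 2.32
position: [0.6, 0.1904, 0.237]
tool_rot: [-0.166, 1.568, 3.108]
force: [-0.9, 0.1, -0.8]
grip_width: 0.0856
```

Run:
```python
from hg import *
pr(); x,z=hgrip(.3); t=cpt(CP,x,0,z+.005);print(rel(t),twist_to(CP[2]+np.pi))
ci=cam('wrist'); im=imaging.grab_frame('wrist')[:,:,::-1].copy()
cv2.imwrite('pics/w1.png',im)
for th in (.1,.3,.5):
    print(proj(ci,[cpt(CP,.038,0,.048),cpt(CP,*np.insert(hgrip(th),1,0))]).round(1).tolist())
    cv2.line(im,*[tuple(int(v) for v in q) for q in proj(ci,[cpt(CP,.038,0,.048),cpt(CP,*np.insert(hgrip(th),1,0))])],(255,0,255),1)
for q in proj(ci,[cpt(CP,.175,0,.034),cpt(CP,.215,0,.034),cpt(CP,.235,.018,.03),cpt(CP,.235,-.018,.03),cpt(CP,0,0,.056)]): cv2.circle(im,tuple(int(v) for v in q),3,(0,0,255),-1)
cv2.imwrite('pics/w1o.png',im)
cv2.imwrite('pics/side1.png',imaging.grab_frame('side')[:,:,::-1])
```

```text
t 2.32 p [0.6    0.1904 0.237 ] tz yaw -3.0089 down [-0.003  0.    -1.   ] F [-0.9  0.1 -0.8] M [0.04 0.01 0.04] w 0.0856 q [-0.14  0.56 -0.4   1.57  0.23  1.06 -2.03]
[14.68770437  0.21488008 -0.04660912] 0.0052092264386676135
[[283.4, 252.1], [284.1, 185.0]]
[[283.4, 252.1], [284.2, 194.2]]
[[283.4, 252.1], [284.3, 207.2]]
```

View pics/w1o.png

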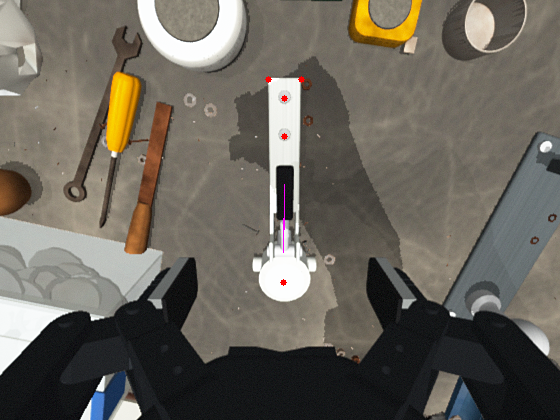

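Run:
```python
from hg import *
ci=cam('scene'); cs=cam('side'); 
for z in (.0,.08,.12): print(back(cs,300,268,z).round(3),back(cs,430,290,z).round(3), back(cam('wrist'),160,252,z).round(3))
x,z=hgrip(.3); t=cpt(CP,x,0,z-.010);print(t,rel(t))
```

```text
[0.555 0.042 0.   ] [0.261 0.048 0.   ] [0.473 0.345 0.   ]
[0.517 0.197 0.08 ] [0.274 0.201 0.08 ] [0.516 0.313 0.08 ]
[0.497 0.274 0.12 ] [0.28  0.278 0.12 ] [0.537 0.298 0.12 ]
[0.60037698 0.18835486 0.07511791] [16.41549657 -0.06991021 -0.02957447]
```

View pics/side1.png

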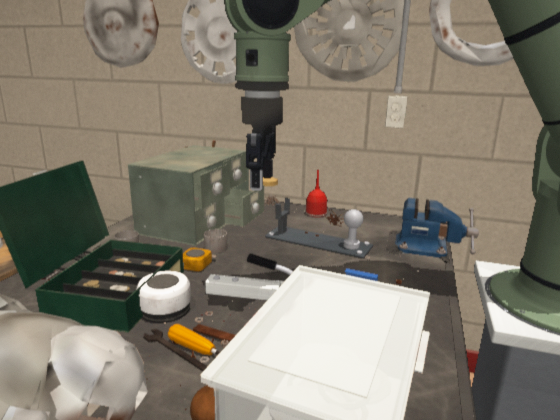

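Call:
arm_command --commands '[{"dx": 3, "dy": 0, "dz": 0, "twist": 0}, {"dx": 6, "dy": 0, "dz": 0, "twist": 0}, {"dx": 9, "dy": 0, "dz": 0, "twist": 0}, {"dx": 11, "dy": 0, "dz": 0, "twist": 0}, {"dx": 13, "dy": 0, "dz": 0, "twist": 0}, {"dx": 15, "dy": 0, "dz": 0, "twist": 0}, {"dx": 16, "dy": 0, "dz": 0, "twist": 0}, {"dx": 16.3, "dy": 0, "dz": 0, "twist": 0}, {"dx": 16.3, "dy": 0, "dz": 0, "twist": 0}]' --grip 0 --squeeze 25

```text
clock: 3.17
position: [0.6003, 0.1869, 0.0767]
tool_rot: [1.079, 1.57, -1.934]
force: [0.0, 0.6, 0.4]
grip_width: 0.043
```

Run:
```python
from hg import *
pr()
x,z=hgrip(.3); t=cpt(CP,x,0,z-.010);print(t,rel(t))
cv2.imwrite('pics/w2.png',imaging.grab_frame('wrist')[:,:,::-1])
cv2.imwrite('pics/side2.png',cv2.resize(imaging.grab_frame('side')[:,:,::-1][150:320,180:400],None,fx=3.5,fy=3.5))
```

```text
t 3.17 p [0.6003 0.1869 0.0767] tz yaw -3.0125 down [-0.    -0.001 -1.   ] F [0.  0.6 0.4] M [0.01 0.01 0.04] w 0.043 q [-0.17  0.75 -0.34  1.69  0.33  0.76 -2.11]
[0.60037698 0.18835486 0.07511791] [ 0.16154427 -0.14222661 -0.02458312]
```

View pics/w2.png

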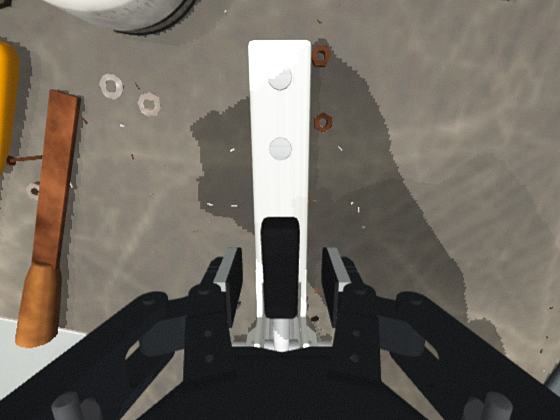

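View pics/side2.png

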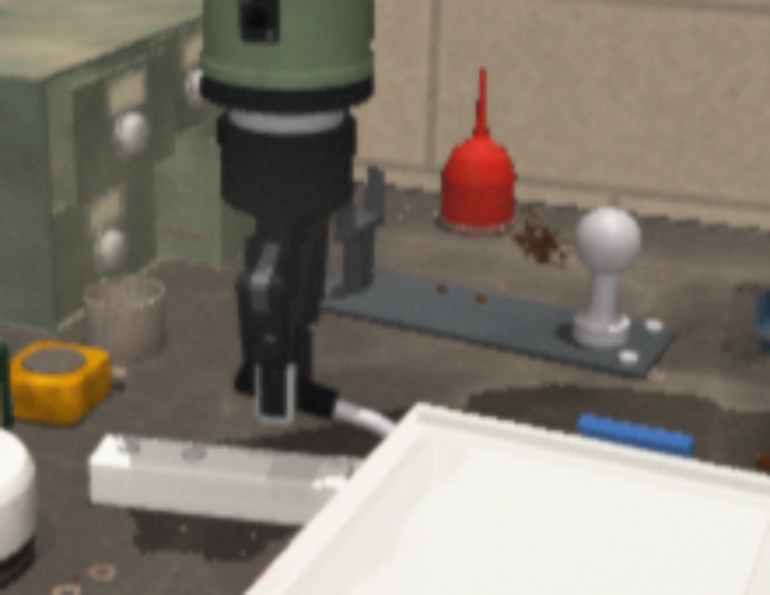

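Call:
arm_command --commands '[{"dx": 0.1, "dy": -0.1, "dz": 0, "twist": 0}, {"dx": 0.1, "dy": -0.1, "dz": 0, "twist": 0}, {"dx": 0.1, "dy": -0.1, "dz": 0, "twist": 0}, {"dx": 0.1, "dy": -0.1, "dz": 0, "twist": 0}, {"dx": 0.1, "dy": -0.1, "dz": 0, "twist": 0}]' --grip 1 --squeeze 25

```text
clock: 3.68
position: [0.6014, 0.1884, 0.0773]
tool_rot: [2.988, 1.568, -0.025]
force: [2.7, -2.1, 5.6]
grip_width: 0.0172
```

Call:
arm_command --commands '[{"dx": -0.4, "dy": 0, "dz": 0.2, "twist": 0}, {"dx": -0.8, "dy": 0, "dz": 0.4, "twist": 0}, {"dx": -1.2, "dy": 0, "dz": 0.65, "twist": 0}, {"dx": -1.57, "dy": 0, "dz": 0.9, "twist": 0}, {"dx": -1.57, "dy": 0, "dz": 0.9, "twist": 0}]'

```text
clock: 4.1
position: [0.5919, 0.1873, 0.0937]
tool_rot: [3.003, 1.568, -0.009]
force: [-1.3, -0.3, -6.4]
grip_width: 0.0171
```

Run:
```python
from hg import *
pr()
cv2.imwrite('pics/w3.png',imaging.grab_frame('wrist')[:,:,::-1])
cv2.imwrite('pics/side3.png',cv2.resize(imaging.grab_frame('side')[:,:,::-1][150:320,180:400],None,fx=3.5,fy=3.5))
```

```text
t 4.1 p [0.5919 0.1873 0.0937] tz yaw -3.0121 down [ 0.003 -0.    -1.   ] F [-1.3 -0.3 -6.4] M [ 0.02 -0.01  0.06] w 0.0171 q [-0.17  0.71 -0.35  1.71  0.32  0.78 -2.11]
```

View pics/side3.png

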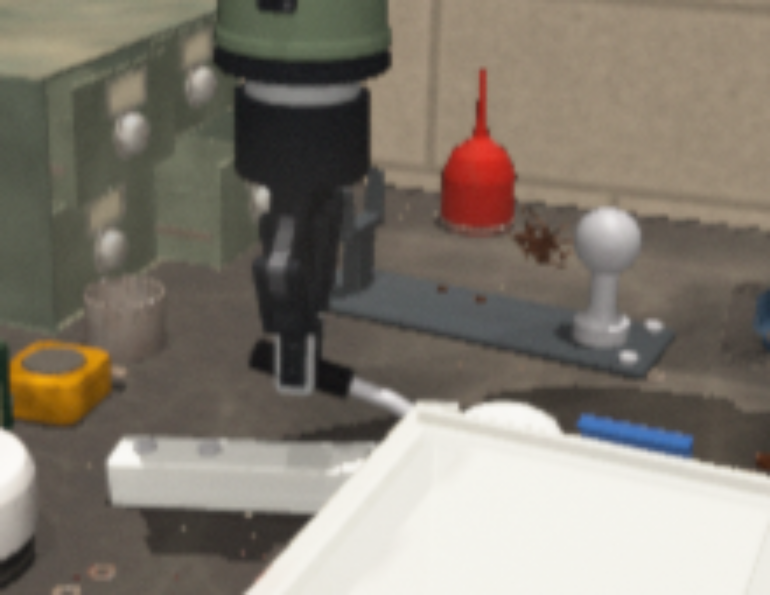

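View pics/w3.png

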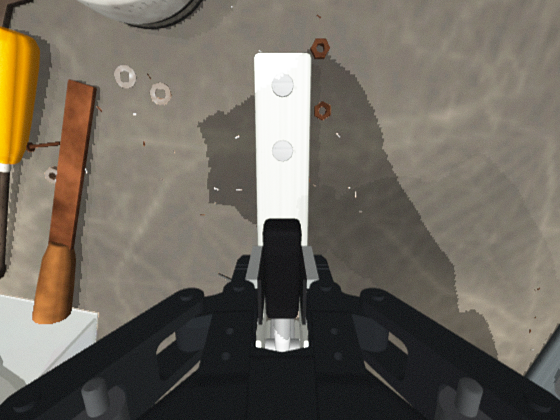

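The coupler's nose lifted with the sleeve, its tail stayed on the table, and it slid about 8 mm. The pads' torsional grip is too strong here. I'll lower it again and regrip near the end of the sleeve for more leverage and a smaller contact patch.

Call:
arm_command --commands '[{"dx": 0.4, "dy": 0, "dz": -0.05, "twist": 0}, {"dx": 0.8, "dy": 0, "dz": -0.1, "twist": 0}, {"dx": 1.2, "dy": 0, "dz": -0.1, "twist": 0}, {"dx": 1.5, "dy": 0, "dz": -0.1, "twist": 0}]' --squeeze 20

```text
clock: 4.53
position: [0.5953, 0.1877, 0.0787]
tool_rot: [-3.103, 1.564, 0.168]
force: [9.9, -0.2, 11.5]
grip_width: 0.0173
```

Call:
arm_command --commands '[{"dx": 0, "dy": 0, "dz": 0, "twist": 0}, {"dx": 0, "dy": 0, "dz": 0, "twist": 0}, {"dx": -0.3, "dy": 0, "dz": 0, "twist": 0}]' --grip 0

```text
clock: 4.78
position: [0.5949, 0.1876, 0.0811]
tool_rot: [-3.125, 1.565, 0.146]
force: [-0.1, 0.6, -0.9]
grip_width: 0.0422
```

Run:
```python
from hg import *
pr()
cv2.imwrite('pics/w4.png',imaging.grab_frame('wrist')[:,:,::-1])
cv2.imwrite('pics/side4.png',cv2.resize(imaging.grab_frame('side')[:,:,::-1][150:320,180:400],None,fx=3.5,fy=3.5))
```

```text
t 4.78 p [0.5949 0.1876 0.0811] tz yaw -3.0126 down [ 0.005  0.001 -1.   ] F [-0.1  0.6 -0.9] M [-0.01 -0.03 -0.01] w 0.0422 q [-0.17  0.73 -0.34  1.71  0.33  0.75 -2.12]
```

View pics/side4.png

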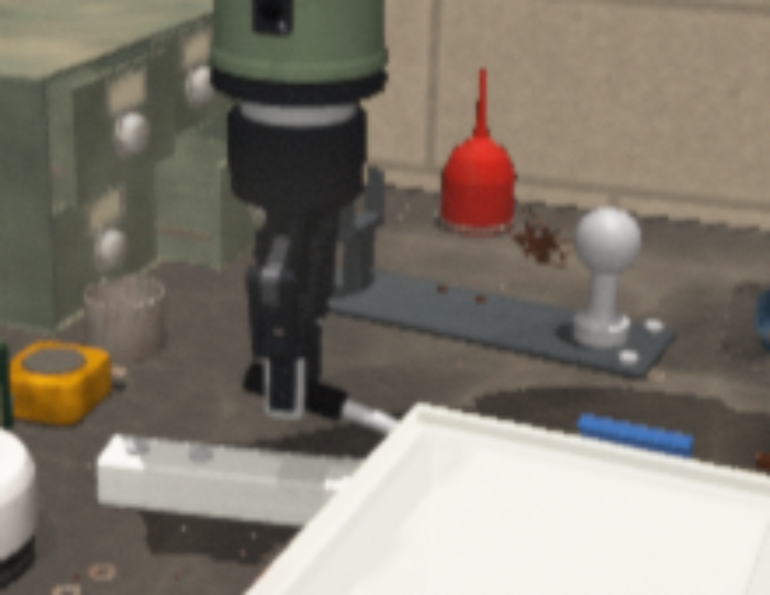

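View pics/w4.png

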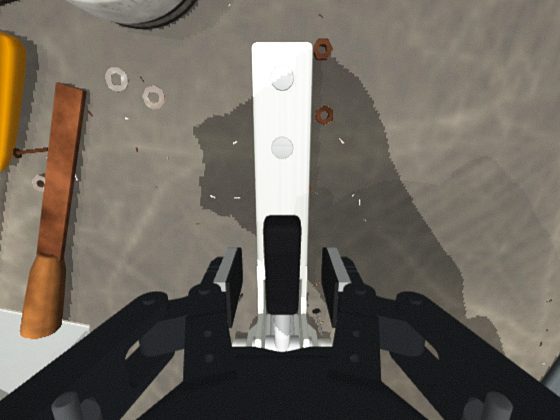

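Run:
```python
from hg import *
from scipy.optimize import least_squares
ci=cam('wrist')
px=np.array([(283,79),(282,148),(254,43),(311,43)]);P=[(.215,0,.034),(.175,0,.034),(.235,.018,.03),(.235,-.018,.03)]
f=lambda p:(proj(ci,[cpt(p,*q) for q in P])-px).ravel()
r=least_squares(f,CP);print(r.x.round(4),r.fun.round(1))
cp=r.x; cs=cam('side')
for th in (.2,.3,.4,.5):
    a=th+np.arctan2(.011,.09); n=np.array([-np.sin(a),np.cos(a)])*.007
    x,z=np.array(hgrip(th,.121))+n; 
    x2,z2=hgrip(th)
    print(th,proj(ci,[cpt(cp,x,0,z)]).round(1),proj(cs,[cpt(cp,x2,0,z2)]).round(1), rel(cpt(cp,*np.insert(hgrip(th,.117),1,0))-[0,0,.011]))
```

```text
[0.4775 0.1733 0.1259] [-0.5  0.2  0.2  1.1 -2.7 -0.6  2.9 -0.4]
0.2 [[282.3 216.4]] [[261.1 261.5]] [ 0.82314663 -0.02535521 -3.03111785]
0.3 [[282.3 236.2]] [[262.7 257.9]] [-0.26932824 -0.0271027  -2.61367896]
0.4 [[282.3 260.9]] [[264.8 254.4]] [-1.3146706  -0.02916274 -2.08926049]
0.5 [[282.3 291.1]] [[267.2 251.2]] [-2.30243574 -0.03151473 -1.46310226]
```

Call:
arm_command --commands '[{"dx": 0, "dy": 0, "dz": -1.8, "twist": 0}, {"dx": 0.6, "dy": 0, "dz": -3.5, "twist": 0}, {"dx": 0.8, "dy": 0, "dz": -3.5, "twist": 0}, {"dx": 0.8, "dy": 0, "dz": -3.5, "twist": 0}]' --grip 0

```text
clock: 5.22
position: [0.6299, 0.1922, 0.0735]
tool_rot: [-3.079, 1.565, 0.191]
force: [-0.5, 1.2, -0.9]
grip_width: 0.0423
```

Call:
arm_command --commands '[{"dx": 0, "dy": 0, "dz": 0, "twist": 0}, {"dx": 0, "dy": 0, "dz": 0, "twist": 0}, {"dx": 0, "dy": 0, "dz": 0, "twist": 0}, {"dx": 0, "dy": 0, "dz": 0, "twist": 0}]' --grip 1 --squeeze 20

```text
clock: 5.55
position: [0.6294, 0.1921, 0.0736]
tool_rot: [-3.12, 1.566, 0.151]
force: [-2.2, -0.1, 0.0]
grip_width: 0.0173
```

Run:
```python
from hg import *
pr()
cv2.imwrite('pics/w5.png',imaging.grab_frame('wrist')[:,:,::-1])
```

```text
t 5.55 p [0.6294 0.1921 0.0736] tz yaw -3.0127 down [ 0.005  0.001 -1.   ] F [-2.2 -0.1  0. ] M [-0.21  0.48  0.08] w 0.0173 q [-0.17  0.78 -0.34  1.61  0.33  0.8  -2.09]
```

View pics/w5.png

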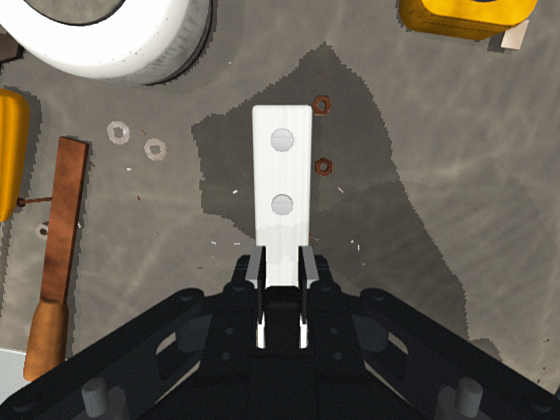

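Call:
arm_command --commands '[{"dx": -0.57, "dy": 0, "dz": 0.21, "twist": 0}, {"dx": -1.14, "dy": 0, "dz": 0.44, "twist": 0}, {"dx": -1.69, "dy": 0, "dz": 0.71, "twist": 0}, {"dx": -2.22, "dy": 0, "dz": 1.0, "twist": 0}, {"dx": -2.22, "dy": 0, "dz": 1.0, "twist": 0}]'

```text
clock: 6.02
position: [0.6192, 0.1909, 0.0972]
tool_rot: [-3.104, 1.565, 0.166]
force: [-3.3, -2.0, 0.0]
grip_width: 0.0168
```

```bash
cat > chk.py <<'E'
from hg import *
import sys
n=sys.argv[1]; pr()
im=imaging.grab_frame('wrist')[:,:,::-1]
s=imaging.grab_frame('side')[:,:,::-1][150:320,180:400]
o=np.hstack([cv2.resize(im,None,fx=.75,fy=.75),cv2.resize(s,(379,315))]); cv2.imwrite(f'pics/{n}.png',o)
E
python3 chk.py c6
```

```text
t 6.02 p [0.6192 0.1909 0.0972] tz yaw -3.0126 down [ 0.006  0.001 -1.   ] F [-3.3 -2.   0. ] M [-0.15  0.55 -0.  ] w 0.0168 q [-0.17  0.74 -0.35  1.63  0.32  0.82 -2.09]
```

View pics/c6.png

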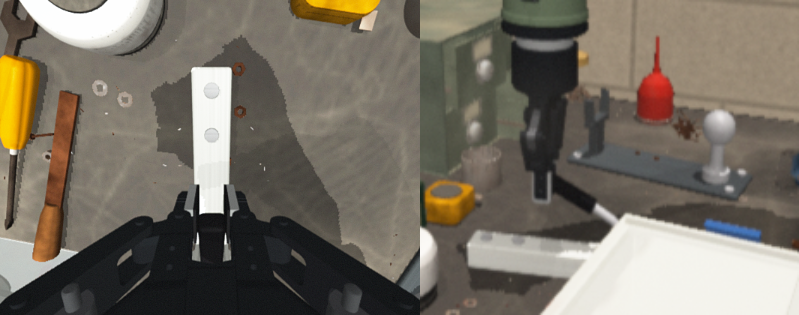

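Call:
arm_command --commands '[{"dx": -0.53, "dy": 0, "dz": 0.32, "twist": 0}, {"dx": -1.03, "dy": 0, "dz": 0.66, "twist": 0}, {"dx": -1.52, "dy": 0, "dz": 1.03, "twist": 0}, {"dx": -1.98, "dy": 0, "dz": 1.42, "twist": 0}, {"dx": -2.42, "dy": 0, "dz": 1.84, "twist": 0}, {"dx": -2.85, "dy": 0, "dz": 2.27, "twist": 0}, {"dx": -2.85, "dy": 0, "dz": 2.27, "twist": 0}]'

```text
clock: 6.7
position: [0.5964, 0.1881, 0.1259]
tool_rot: [-3.077, 1.564, 0.194]
force: [-1.2, -0.9, -5.6]
grip_width: 0.017
```

```bash
python3 chk.py c7
```

```text
t 6.7 p [0.5964 0.1881 0.1259] tz yaw -3.0125 down [ 0.007  0.001 -1.   ] F [-1.2 -0.9 -5.6] M [ 0.02 -0.02  0.04] w 0.017 q [-0.16  0.67 -0.36  1.68  0.3   0.83 -2.1 ]
```

View pics/c7.png

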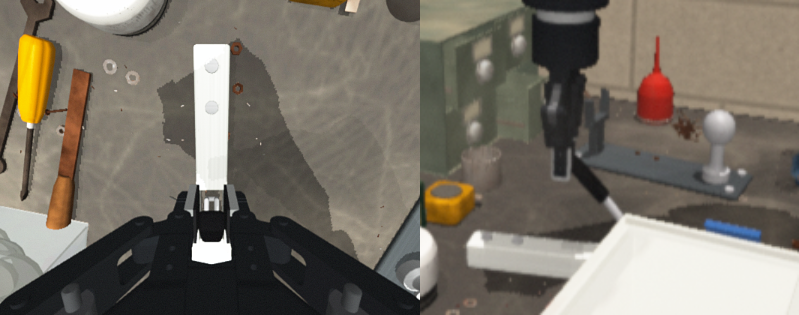

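Call:
arm_command --commands '[{"dx": -0.4, "dy": 0, "dz": 0.46, "twist": 0}, {"dx": -0.78, "dy": 0, "dz": 0.93, "twist": 0}, {"dx": -1.14, "dy": 0, "dz": 1.43, "twist": 0}, {"dx": -1.47, "dy": 0, "dz": 1.94, "twist": 0}, {"dx": -1.78, "dy": 0, "dz": 2.47, "twist": 0}, {"dx": -2.06, "dy": 0, "dz": 3.01, "twist": 0}, {"dx": -2.31, "dy": 0, "dz": 3.57, "twist": 0}, {"dx": -2.31, "dy": 0, "dz": 3.57, "twist": 0}]'

```text
clock: 7.47
position: [0.5604, 0.1835, 0.1488]
tool_rot: [-3.092, 1.564, 0.179]
force: [-1.4, 1.2, -3.9]
grip_width: 0.0172
```

```bash
python3 chk.py c8
```

```text
t 7.47 p [0.5604 0.1835 0.1488] tz yaw -3.0123 down [ 0.006  0.001 -1.   ] F [-1.4  1.2 -3.9] M [-0.05  0.25 -0.04] w 0.0172 q [-0.15  0.59 -0.38  1.77  0.29  0.83 -2.11]
```

View pics/c8.png

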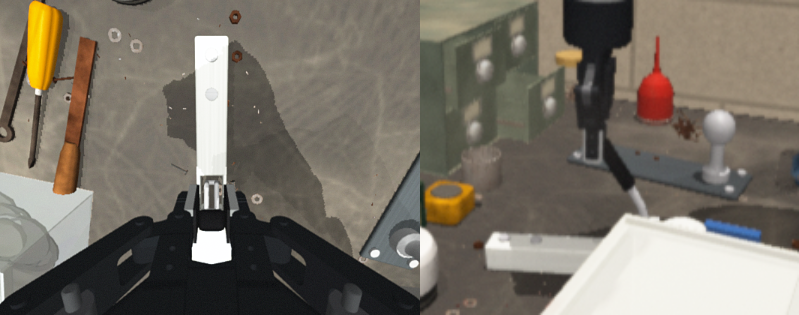

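Call:
arm_command --commands '[{"dx": 0.2, "dy": 0, "dz": 0, "twist": 0}, {"dx": 0.2, "dy": 0, "dz": 0, "twist": 0}, {"dx": 0.2, "dy": 0, "dz": 0, "twist": 0}]' --grip -0.3

```text
clock: 7.82
position: [0.5615, 0.1836, 0.1464]
tool_rot: [-3.072, 1.564, 0.198]
force: [-0.3, 0.3, 0.6]
grip_width: 0.0532
```

Call:
arm_command --commands '[{"dx": -2, "dy": 0, "dz": 0, "twist": 0}, {"dx": -5, "dy": 0, "dz": -2, "twist": 0}, {"dx": -7, "dy": 0, "dz": -5, "twist": 0}, {"dx": -7, "dy": 0, "dz": -8, "twist": 0}, {"dx": -7, "dy": 0, "dz": -9, "twist": 0}, {"dx": -7, "dy": 0, "dz": -9, "twist": 0}]' --grip -0.8

```text
clock: 8.32
position: [0.6523, 0.195, 0.2166]
tool_rot: [-3.03, 1.563, 0.239]
force: [-0.4, -0.9, -0.9]
grip_width: 0.077
```

Run:
```python
from hg import *
pr()
cv2.imwrite('pics/w9.png',imaging.grab_frame('wrist')[:,:,::-1])
cv2.imwrite('pics/side9.png',cv2.resize(imaging.grab_frame('side')[:,:,::-1][150:320,180:400],None,fx=3.5,fy=3.5))
cv2.imwrite('pics/sc9.png',imaging.grab_frame('scene')[:,:,::-1])
```

```text
t 8.32 p [0.6523 0.195  0.2166] tz yaw -3.0138 down [ 0.008  0.002 -1.   ] F [-0.4 -0.9 -0.9] M [-0.03  0.03 -0.04] w 0.077 q [-0.15  0.65 -0.38  1.45  0.26  1.08 -2.02]
```

View pics/w9.png

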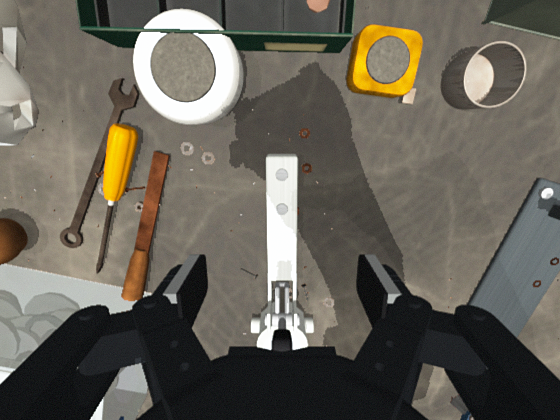

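View pics/side9.png

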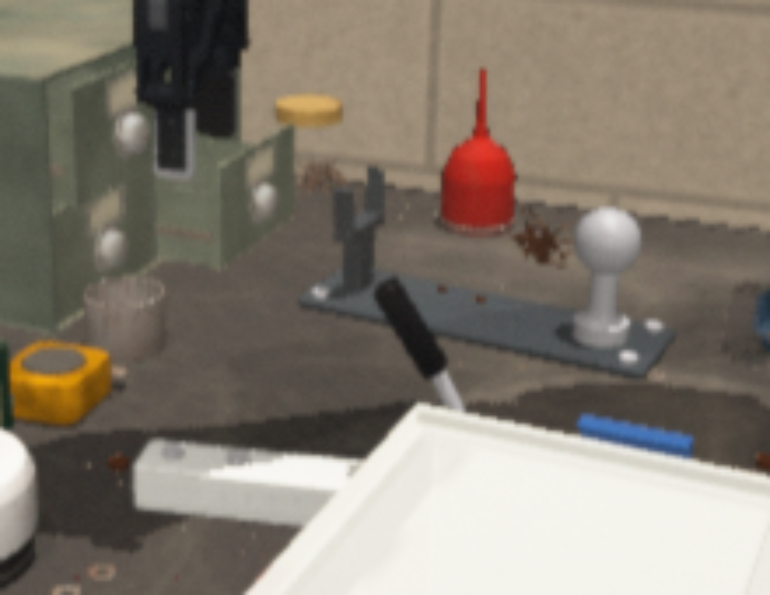

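View pics/sc9.png

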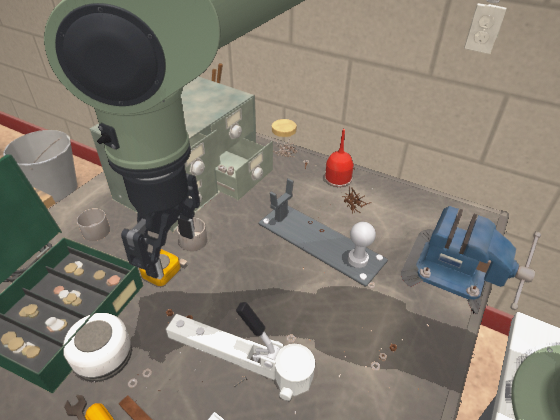

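Run:
```python
from hg import *
from scipy.optimize import least_squares
ci=cam('wrist');cs=cam('side');cc=cam('scene')
px=np.array([(281.5,174),(281.5,209),(267,155),(298,155)]);P=[(.215,0,.034),(.175,0,.034),(.235,.018,.03),(.235,-.018,.03)]
f=lambda p:(proj(ci,[cpt(p,*q) for q in P])-px).ravel()
r=least_squares(f,CP);print(r.x.round(4),r.fun.round(1))
cp=r.x
print(proj(cc,[cpt(cp,*q) for q in P]+[cpt(cp,0,0,.054)]).round(1).tolist())
for th in (.9,1.,1.1,1.15):
    x2,z2=hgrip(th); print(th,proj(cs,[cpt(cp,x2,0,z2)]).round(1))
for x in (.15,.16):
  for z in (.08,.012): print(x,z,rel(cpt(cp,x,0,z)),twist_to(cp[2]+np.pi))
im=cv2.imread('pics/sc9.png'); cv2.imwrite('pics/sc9c.png',cv2.resize(im[290:410,150:330],None,fx=4.4,fy=4.4,interpolation=cv2.INTER_CUBIC))
```

```text
[0.4527 0.1728 0.115 ] [ 0.5 -0.1 -0.  -0.4 -1.1 -0.   0.7  0.5]
[[180.5, 323.5], [200.3, 331.4], [165.4, 329.0], [176.8, 313.0], [295.0, 362.8]]
0.9 [[292.5 242.6]]
1.0 [[296.5 241. ]]
1.1 [[300.8 239.7]]
1.15 [[303.  239.2]]
0.15 0.08 [13.63280039 -0.10290008  4.90493183] 0.01431180789918507
0.15 0.012 [20.43266974 -0.09934684  4.94693436] 0.01431180789918507
0.16 0.08 [13.63896913 -0.08858554  3.90505332] 0.01431180789918507
0.16 0.012 [20.43883847 -0.0850323   3.94705585] 0.01431180789918507
```

View pics/sc9c.png

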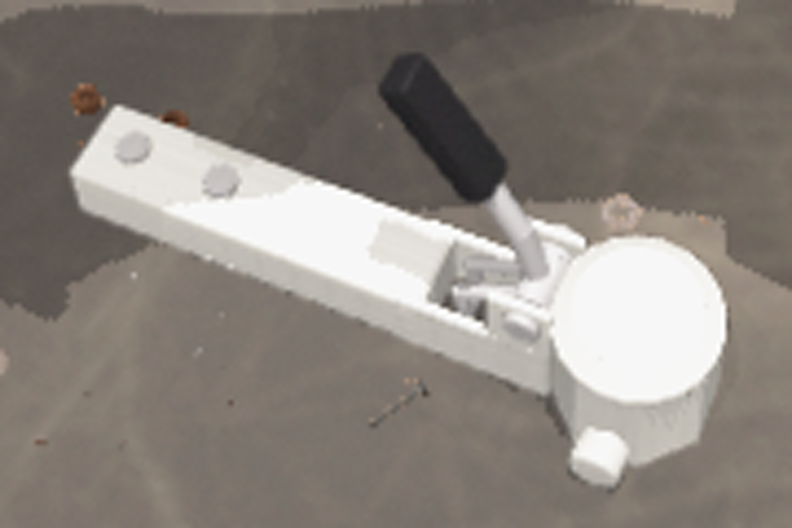

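Call:
arm_command --commands '[{"dx": 2, "dy": 0, "dz": 2.5, "twist": 0.014}, {"dx": 5, "dy": -0.1, "dz": 4.5, "twist": 0.014}, {"dx": 9, "dy": -0.1, "dz": 4.5, "twist": 0.014}, {"dx": 12.5, "dy": -0.1, "dz": 4.5, "twist": 0.014}, {"dx": 15, "dy": -0.1, "dz": 4.5, "twist": 0.014}, {"dx": 17, "dy": -0.1, "dz": 4.5, "twist": 0.014}, {"dx": 18, "dy": -0.1, "dz": 4.5, "twist": 0.014}, {"dx": 18, "dy": -0.1, "dz": 4.5, "twist": 0.014}]' --grip -0.6

```text
clock: 9.13
position: [0.6045, 0.1903, 0.0347]
tool_rot: [3.127, 1.568, 0.101]
force: [0.4, 0.3, 0.3]
grip_width: 0.0682
```

```bash
sed -i 's/^CP=.*/CP=[.4527,.1728,.115]/' hg.py; python3 chk.py c10; python3 -c "
from hg import *
print(rel(cpt(CP,.155,0,.012)),twist_to(CP[2]+np.pi))"
```

```text
t 9.13 p [0.6045 0.1903 0.0347] tz yaw -3.0258 down [ 0.003  0.    -1.   ] F [0.4 0.3 0.3] M [ 0.01 -0.   -0.01] w 0.0682 q [-0.19  0.81 -0.31  1.69  0.36  0.69 -2.15]
[ 2.53124681  0.02991173 -0.0363044 ] 0.00043693431996238985
```

View pics/c10.png

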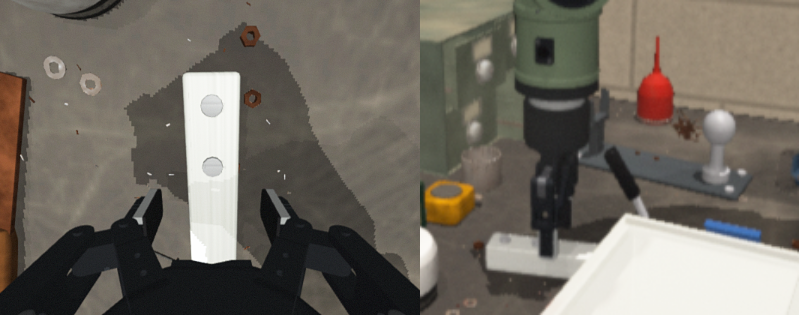

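Centred over the drawbar with the handle clear. I'll lower the rest of the way and grip firmly.

Call:
arm_command --commands '[{"dx": 1, "dy": 0, "dz": 0, "twist": 0}, {"dx": 2, "dy": 0, "dz": 0, "twist": 0}, {"dx": 2.3, "dy": 0, "dz": 0, "twist": 0}, {"dx": 2.3, "dy": 0, "dz": 0, "twist": 0}]'

```text
clock: 9.57
position: [0.6058, 0.1906, 0.0135]
tool_rot: [-3.054, 1.565, 0.203]
force: [-0.4, -0.1, 0.4]
grip_width: 0.0681
```

Call:
arm_command --commands '[{"dx": 0, "dy": 0, "dz": 0, "twist": 0}, {"dx": 0, "dy": 0, "dz": 0, "twist": 0}, {"dx": 0, "dy": 0, "dz": 0, "twist": 0}, {"dx": 0, "dy": 0, "dz": 0, "twist": 0}, {"dx": 0, "dy": 0, "dz": 0, "twist": 0}]' --grip 1 --squeeze 90

```text
clock: 9.98
position: [0.6061, 0.1907, 0.0142]
tool_rot: [-3.067, 1.564, 0.19]
force: [-1.6, -1.2, 6.6]
grip_width: 0.0345
```

Call:
arm_command --commands '[{"dx": -1, "dy": 0, "dz": 0, "twist": 0}, {"dx": -3, "dy": 0, "dz": 0, "twist": 0}, {"dx": -6, "dy": 0, "dz": 0, "twist": 0}, {"dx": -9, "dy": 0, "dz": 0, "twist": 0}, {"dx": -12, "dy": 0, "dz": 0, "twist": 0}, {"dx": -14, "dy": 0, "dz": 0, "twist": 0}, {"dx": -15, "dy": 0, "dz": 0, "twist": 0}, {"dx": -15, "dy": 0, "dz": 0, "twist": 0}]'

```text
clock: 10.65
position: [0.6059, 0.1907, 0.1665]
tool_rot: [-3.036, 1.561, 0.221]
force: [0.7, 0.3, -7.7]
grip_width: 0.0343
```

Run:
```python
from hg import *
pr()
cv2.imwrite('pics/w11.png',imaging.grab_frame('wrist')[:,:,::-1])
cv2.imwrite('pics/side11.png',cv2.resize(imaging.grab_frame('side')[:,:,::-1][100:320,180:400],None,fx=2.7,fy=2.7))
cv2.imwrite('pics/sc11.png',imaging.grab_frame('scene')[:,:,::-1])
```

```text
t 10.65 p [0.6059 0.1907 0.1665] tz yaw -3.0262 down [ 0.009  0.002 -1.   ] F [ 0.7  0.3 -7.7] M [ 0.03 -0.27  0.04] w 0.0343 q [-0.15  0.63 -0.38  1.63  0.28  0.92 -2.08]
```

View pics/w11.png

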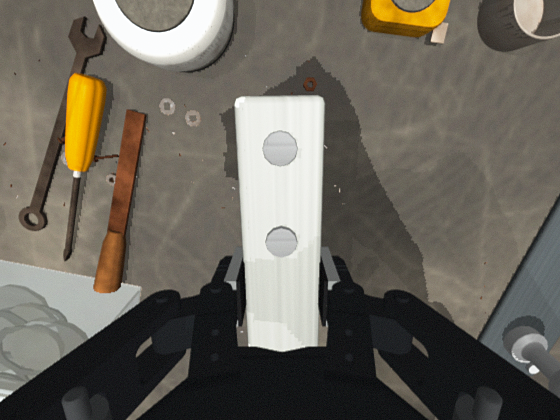

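View pics/side11.png

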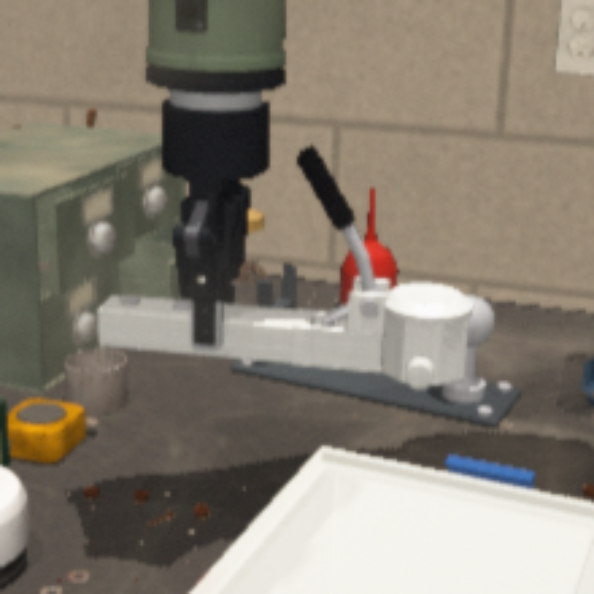

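View pics/sc11.png

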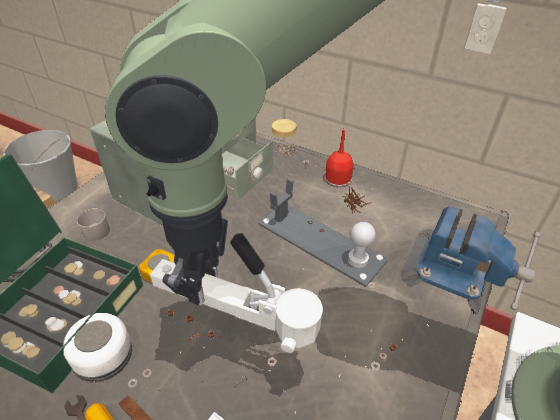

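Run:
```python
from hg import *
SP=[.458,-.1193,-.1702]
s,T,p=st()
print(rel(np.r_[cpt(SP,.154,0,0)[:2],p[2]]),twist_to(SP[2]+np.pi))
from scipy.optimize import least_squares
ci=cam('wrist')
px=np.array([(280,148),(281.5,241),(235,97),(325,97)]);P=np.array([(.215,0,.034),(.175,0,.034),(.235,.018,.03),(.235,-.018,.03)])
from scipy.spatial.transform import Rotation as R
def tf(p,P): return R.from_euler('ZYX',[p[3],p[4],0]).apply(P)+p[:3]
# add scene points: housing top centre
cc=cam('scene')
f=lambda p:np.r_[(proj(ci,tf(p,P))-px).ravel(),(proj(cc,tf(p,np.array([[0,0,.054]])))-[[299,311]]).ravel()]
r=least_squares(f,[.4527,.1728,.15,.115,0]);print(r.x.round(4),r.fun.round(1))
im=cv2.imread('pics/sc11.png'); cv2.imwrite('pics/sc11c.png',cv2.resize(im[220:360,130:340],None,fx=3.8,fy=3.8,interpolation=cv2.INTER_CUBIC))
```

```text
[-1.13647491e-02  3.33888556e+01  3.33917405e+00] 0.2858358358703583
[ 0.4534  0.1726  0.1403  0.1206 -0.0193] [ 0.3  1.2 -0.6 -1.  -0.4  0.1  0.5 -0.3 -0.3 -0.5]
```

View pics/sc11c.png

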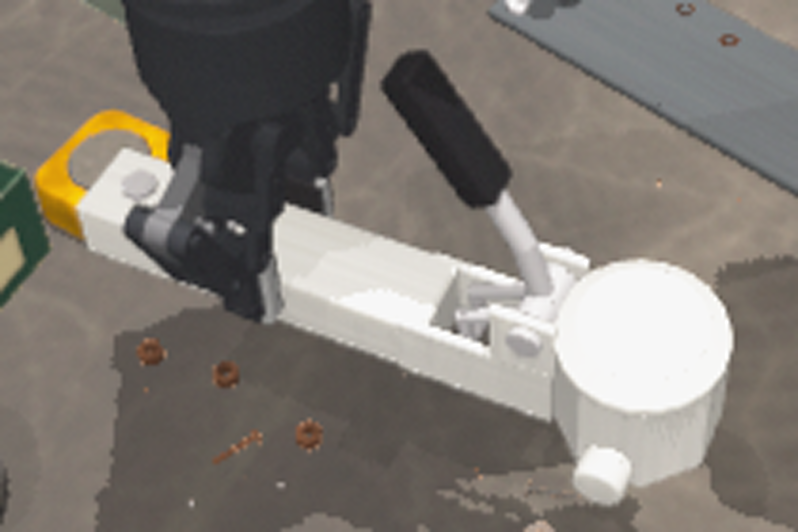

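Call:
arm_command --commands '[{"dx": 0, "dy": 2, "dz": 0.2, "twist": 0.03}, {"dx": 0, "dy": 5, "dz": 0.5, "twist": 0.06}, {"dx": 0, "dy": 8.5, "dz": 0.8, "twist": 0.09}, {"dx": 0, "dy": 12, "dz": 1.2, "twist": 0.12}, {"dx": 0, "dy": 15.5, "dz": 1.5, "twist": 0.15}, {"dx": 0, "dy": 19, "dz": 1.9, "twist": 0.18}, {"dx": 0, "dy": 22.5, "dz": 2.2, "twist": 0.21}, {"dx": 0, "dy": 26, "dz": 2.6, "twist": 0.24}, {"dx": 0, "dy": 29, "dz": 2.9, "twist": 0.27}, {"dx": 0, "dy": 31.5, "dz": 3.1, "twist": 0.285}, {"dx": 0, "dy": 33.4, "dz": 3.3, "twist": 0.286}, {"dx": 0, "dy": 33.4, "dz": 3.3, "twist": 0.286}]'

```text
clock: 11.8
position: [0.6088, -0.1507, 0.1605]
tool_rot: [2.456, 1.569, -0.861]
force: [-0.8, -0.4, -8.1]
grip_width: 0.0342
```

Run:
```python
from hg import *
pr()
cv2.imwrite('pics/w12.png',imaging.grab_frame('wrist')[:,:,::-1])
s=imaging.grab_frame('side')[:,:,::-1]; cv2.imwrite('pics/side12f.png',s)
cv2.imwrite('pics/side12.png',cv2.resize(s[120:270,230:410],None,fx=4,fy=4,interpolation=cv2.INTER_CUBIC))
s=imaging.grab_frame('scene')[:,:,::-1]; cv2.imwrite('pics/sc12f.png',s)
cv2.imwrite('pics/sc12.png',cv2.resize(s[110:290,200:420],None,fx=3.3,fy=3.3,interpolation=cv2.INTER_CUBIC))
```

```text
t 11.8 p [ 0.6088 -0.1507  0.1605] tz yaw 2.9659 down [ 0.001 -0.002 -1.   ] F [-0.8 -0.4 -8.1] M [-0.04 -0.18  0.04] w 0.0342 q [ 0.34  0.62 -0.29  1.66  0.22  0.89 -1.78]
```

View pics/w12.png

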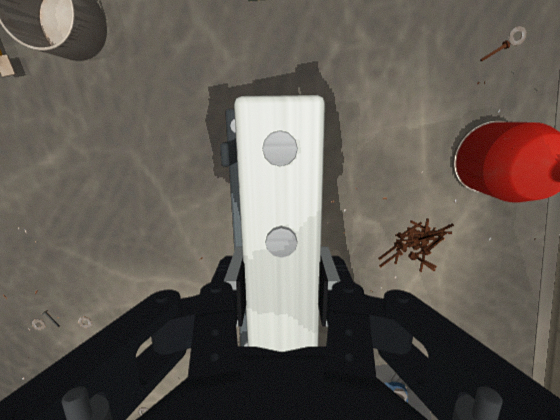

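View pics/side12.png

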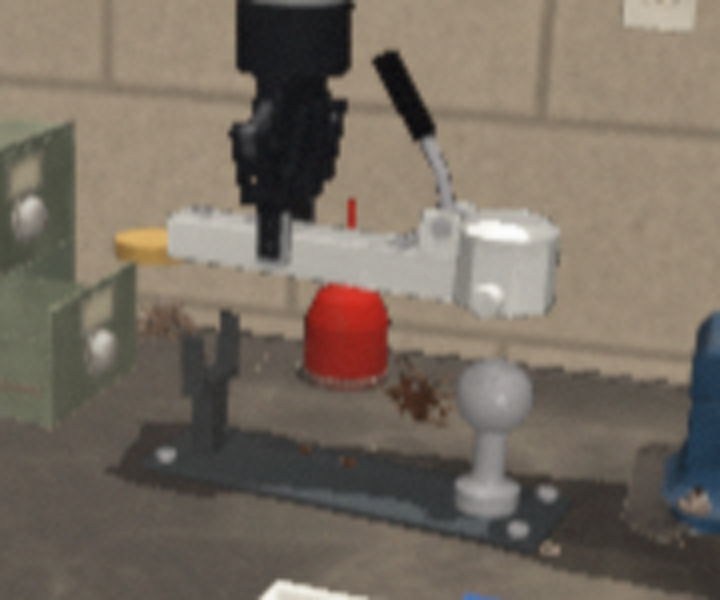

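View pics/sc12.png

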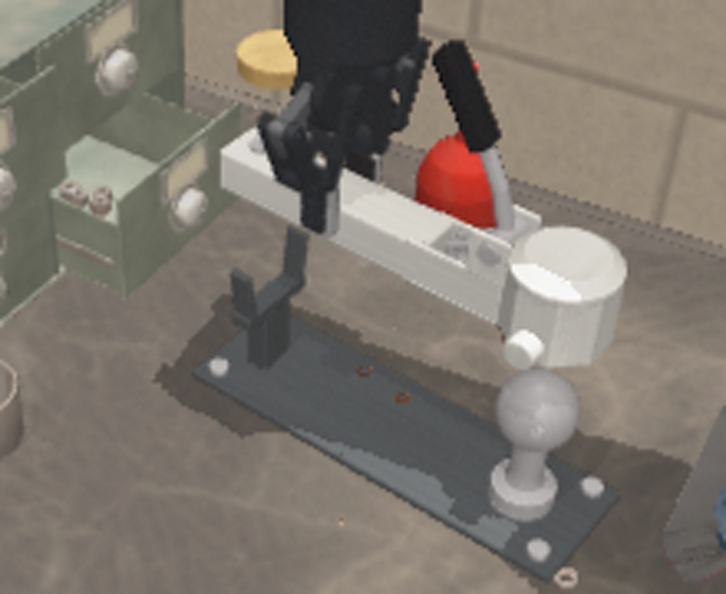

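```bash
cat > fit2.py <<'E'
from hg import *
from scipy.optimize import least_squares
ci=cam('wrist');cc=cam('scene');cs=cam('side')
def tf(p,P): return R.from_euler('ZYX',[p[3],p[4],0]).apply(np.array(P))+p[:3]
obs=[(ci,(280,148),(.215,0,.034)),(ci,(281,241),(.175,0,.034)),(ci,(235,97),(.235,.018,.03)),(ci,(325,97),(.235,-.018,.03))]
S=lambda u,v:(u/4+230,v/4+120); C=lambda u,v:(u/3.3+200,v/3.3+110)
obs+=[(cs,S(509,228),(0,0,.053)),(cs,S(170,218),(.235,.018,.03)),(cs,S(170,252),(.235,.018,0))]
obs+=[(cc,C(567,266),(0,0,.053)),(cc,C(222,155),(.235,.018,.03)),(cc,C(222,190),(.235,.018,0)),(cc,C(255,127),(.235,-.018,.03))]
w=lambda c:.4 if c is ci else 1
def f(p): return np.concatenate([(proj(c,tf(p,[P]))[0]-np.array(u))*w(c) for c,u,P in obs])
r=least_squares(f,[.457,-.13,.14,-.17,0],loss='soft_l1'); print('coupler',r.x.round(4)); print(f(r.x).reshape(-1,2).round(1).tolist())
b=least_squares(lambda q:np.r_[(proj(cs,[[q[0],q[1],.085]])[0]-S(495,397)),(proj(cc,[[q[0],q[1],.085]])[0]-C(538,411))],[.458,-.12]); print('ball',b.x.round(4),b.fun.round(1))
p=r.x
ax=R.from_euler('ZYX',[p[3],p[4],0]).apply([0,0,1]); print('tilt',ax.round(3))
yaw=-.1702
s,T,pp=st()
sock=p[:2]; 
# rotate tool about vertical by dyaw about TCP, then move
dy=wrap(yaw-p[3]); v=sock-pp[:2]; cR=np.array([[np.cos(dy),-np.sin(dy)],[np.sin(dy),np.cos(dy)]])
ns=pp[:2]+cR@v; print('shift world',(b.x-ns).round(4),'dyaw',round(dy,4)); print('tool',(np.r_[b.x-ns,0]@T*100).round(2),'twist',round(-dy,4),'under z above ball top',p[2]-.11)
E
python3 fit2.py
```

```text
coupler [ 0.4587 -0.1212  0.1412 -0.1566 -0.0137]
[[0.5, 1.0], [0.6, 0.5], [-0.1, 0.5], [0.6, -0.0], [-0.1, -0.4], [-1.7, -0.7], [-2.0, 1.4], [-0.3, 0.3], [-1.9, -0.4], [-1.9, 0.7], [-1.0, 0.4]]
ball [ 0.4572 -0.117 ] [ 0.1 -1.3 -0.1  0.4]
tilt [-0.014  0.002  1.   ]
shift world [-0.0019  0.0021] dyaw -0.0136
tool [-0.   -0.18  0.22] twist 0.0136 under z above ball top 0.031234976624734276
```

```bash
sed -e 's/r=least_squares.*/g=lambda q:f(np.array([q[0],q[1],q[2],-.1745,q[3]]));rr=least_squares(g,[.457,-.13,.14,0],loss="soft_l1").x;r=type("o",(),{"x":np.array([rr[0],rr[1],rr[2],-.1745,rr[3]])});print("coupler",r.x.round(4));print(f(r.x).reshape(-1,2).round(1).tolist())/' fit2.py > fit3.py; python3 fit3.py
```

```text
coupler [ 0.459  -0.1174  0.1431 -0.1745 -0.0056]
[[0.6, 1.0], [0.0, 0.6], [0.3, 0.2], [1.0, 0.4], [-0.6, -0.8], [-1.7, -0.7], [-1.9, 1.4], [-1.3, 0.5], [-1.9, -0.5], [-1.8, 0.6], [-0.7, 0.4]]
ball [ 0.4572 -0.117 ] [ 0.1 -1.3 -0.1  0.4]
tilt [-0.006  0.001  1.   ]
shift world [-0.0017  0.001 ] dyaw 0.0043
tool [-0.   -0.07  0.18] twist -0.0043 under z above ball top 0.033054327591203095
```

Run:
```python
from hg import *
from scipy.optimize import least_squares
cc=cam('scene');cs=cam('side')
S=lambda u,v:(u/4+230,v/4+120); C=lambda u,v:(u/3.3+200,v/3.3+110)
def tri(s,c,x0):
    r=least_squares(lambda q:np.r_[proj(cs,[q])[0]-S(*s),proj(cc,[q])[0]-C(*c)],x0); print(r.x.round(4),r.fun.round(2)); return r.x
b=tri((495,397),(538,411),[.458,-.12,.085]); h=tri((509,228),(567,266),[.458,-.12,.2]); print(b-h)
# refine circles in full images
for n,(u,v),r in (('side12f',S(495,397),9),('sc12f',C(538,411),12)):
    im=cv2.imread(f'pics/{n}.png',0); x,y=int(u),int(v); c=im[y-25:y+25,x-25:x+25]; cv2.imwrite(f'pics/b_{n}.png',cv2.resize(c,None,fx=10,fy=10,interpolation=cv2.INTER_CUBIC))
```

```text
[ 0.4586 -0.1243  0.079 ] [-0.18 -0.05  0.13  0.06]
[ 0.4582 -0.1242  0.1924] [-0.09 -0.03  0.06  0.03]
[ 3.61630252e-04 -3.81832047e-05 -1.13431654e-01]
```

The triangulated housing and ball agree horizontally to about 0.4 mm in the same camera pair, so I'll lower straight down in stages and watch the force.

Call:
arm_command --commands '[{"dx": 0.8, "dy": 0, "dz": 0, "twist": 0}, {"dx": 1.6, "dy": 0, "dz": 0, "twist": 0}, {"dx": 2.4, "dy": 0, "dz": 0, "twist": 0}, {"dx": 3.0, "dy": 0, "dz": 0, "twist": 0}, {"dx": 3.0, "dy": 0, "dz": 0, "twist": 0}, {"dx": 3.0, "dy": 0, "dz": 0, "twist": 0}]'

```text
clock: 12.45
position: [0.6095, -0.1445, 0.1306]
tool_rot: [-2.143, 1.569, 0.829]
force: [0.4, -1.2, -7.2]
grip_width: 0.0341
```

```bash
cat > look.py <<'E'
from hg import *
import sys
n=sys.argv[1]; pr()
s=imaging.grab_frame('side')[:,:,::-1]; c=imaging.grab_frame('scene')[:,:,::-1]
o=np.hstack([cv2.resize(s[120:270,230:410],(400,333),interpolation=cv2.INTER_CUBIC),cv2.resize(c[110:290,200:416],(400,333),interpolation=cv2.INTER_CUBIC)]); cv2.imwrite(f'pics/{n}.png',o)
E
python3 look.py l13
```

```text
t 12.45 p [ 0.6095 -0.1445  0.1306] tz yaw 2.9718 down [ 0.001  0.002 -1.   ] F [ 0.4 -1.2 -7.2] M [-0.05 -0.26  0.01] w 0.0341 q [ 0.33  0.66 -0.28  1.68  0.23  0.84 -1.79]
```

View pics/l13.png

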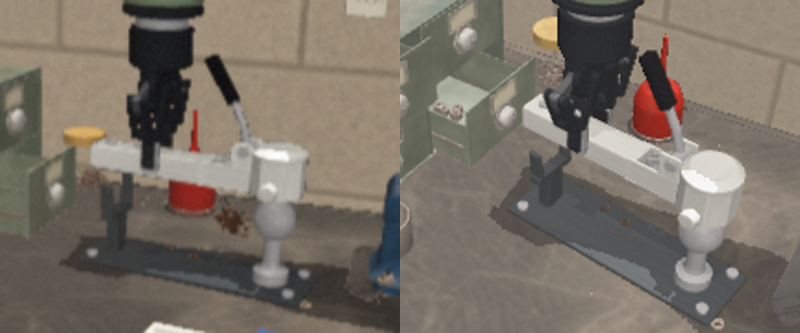

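Run:
```python
from hg import *
pr()
s=imaging.grab_frame('side')[:,:,::-1]; c=imaging.grab_frame('scene')[:,:,::-1]; pr()
cv2.imwrite('pics/side14.png',cv2.resize(s[170:260,320:400],None,fx=8,fy=6.6,interpolation=cv2.INTER_CUBIC))
cv2.imwrite('pics/sc14.png',cv2.resize(c[180:280,330:410],None,fx=8,fy=6,interpolation=cv2.INTER_CUBIC))
```

```text
t 12.55 p [ 0.6099 -0.1448  0.1314] tz yaw 2.9714 down [ 0.003  0.001 -1.   ] F [-0.5 -0.5 -7.5] M [-0.04 -0.2   0.04] w 0.0342 q [ 0.33  0.66 -0.28  1.68  0.23  0.84 -1.79]
t 12.65 p [ 0.6099 -0.1449  0.1316] tz yaw 2.9713 down [ 0.003  0.001 -1.   ] F [ 0.8 -0.5 -7.3] M [-0.01 -0.27  0.04] w 0.0343 q [ 0.33  0.66 -0.28  1.68  0.23  0.84 -1.79]
```

View pics/side14.png

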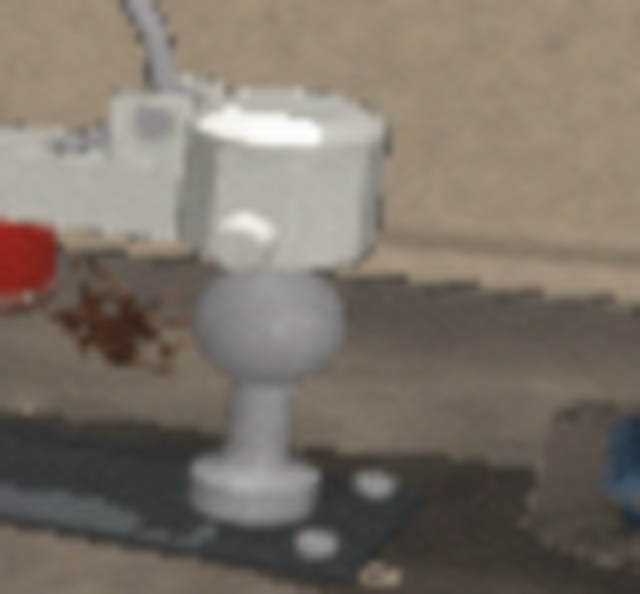

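View pics/sc14.png

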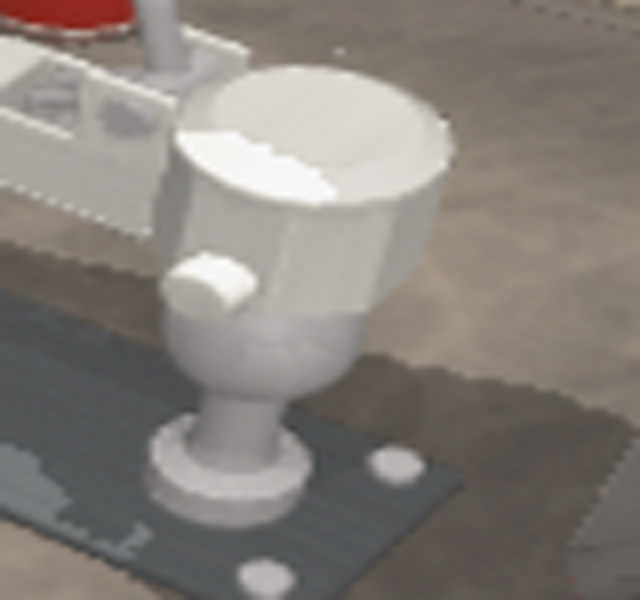

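Run:
```python
from hg import *
from scipy.optimize import least_squares
cc=cam('scene');cs=cam('side')
S=lambda u,v:(u/8+320,v/6.6+170); C=lambda u,v:(u/8+330,v/6+180)
def tri(s,c,x0):
    r=least_squares(lambda q:np.r_[proj(cs,[q])[0]-S(*s),proj(cc,[q])[0]-C(*c)],x0); print(r.x.round(4),r.fun.round(2)); return r.x
b=tri((269.5,324.7),(264,324),[.458,-.12,.085]); h=tri((289,127),(315,136),[.458,-.12,.2]); print((b-h).round(4))
d=b-h; print(d[:2]@np.array([[np.cos(.17),np.sin(.17)],[-np.sin(.17),np.cos(.17)]]))
s,T,p=st(); print('tool',(np.r_[d[:2],0]@T*100).round(2))
```

```text
[ 0.4592 -0.1262  0.0785] [-0.26 -0.08  0.18  0.09]
[ 0.4595 -0.1292  0.159 ] [-0.22 -0.07  0.15  0.08]
[-0.0003  0.003  -0.0805]
[-0.00077     0.00294398]
tool [ 0.   -0.29  0.08]
```

```bash
cat > ov.py <<'E'
from hg import *
import sys
# overlay outlines: argv: name ux uy uz
def draw(im,ci,P,col,x0,y0,fx,fy):
    q=proj(ci,P); q=np.c_[(q[:,0]-x0+.5)*fx,(q[:,1]-y0+.5)*fy]; cv2.polylines(im,[np.round(q*16).astype(int)],True,col,1,cv2.LINE_AA,4)
t=np.linspace(0,2*np.pi,60)
def run(b,h,yaw=-.172):
    for n,cam_,x0,y0,fx,fy in (('side14','side',320,170,8,6.6),('sc14','scene',330,180,8,6)):
        ci=cam(cam_); im=cv2.imread(f'pics/{n}.png')
        # sphere silhouette
        o=ci[2]; d=np.array(b)-o; D=np.linalg.norm(d); k=.025**2/D; c=np.array(b)-d/D*k; rr=.025*np.sqrt(1-(.025/D)**2)
        e1=np.cross(d,[0,0,1]); e1/=np.linalg.norm(e1); e2=np.cross(d,e1)/D
        draw(im,ci,c+rr*(np.cos(t)[:,None]*e1+np.sin(t)[:,None]*e2),(0,255,0),x0,y0,fx,fy)
        draw(im,ci,np.c_[h[0]+.024*np.cos(t),h[1]+.024*np.sin(t),0*t+h[2]+.056],(0,0,255),x0,y0,fx,fy)
        a=np.radians(22.5+45*np.arange(8))+yaw
        draw(im,ci,np.c_[h[0]+.0325*np.cos(a),h[1]+.0325*np.sin(a),0*a+h[2]],(255,0,0),x0,y0,fx,fy)
        cv2.imwrite(f'pics/o_{n}_{sys.argv[1]}.png',im)
b=eval(sys.argv[2]);h=eval(sys.argv[3]); run(b,h)
a=cv2.imread(f'pics/o_side14_{sys.argv[1]}.png');c=cv2.imread(f'pics/o_sc14_{sys.argv[1]}.png')
H=590; cv2.imwrite(f'pics/o_{sys.argv[1]}.png',cv2.resize(np.hstack([a[:H],c[:H]]),(800,500)))
E
python3 ov.py A "[.4592,-.1262,.0785]" "[.4592,-.1262,.1105]"
```

```text
(no output)
```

View pics/o_A.png

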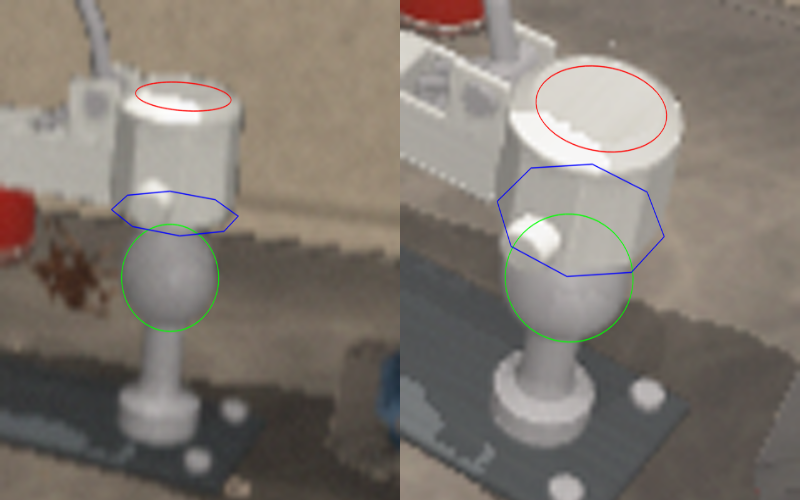

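Call:
arm_command --commands '[{"dx": 0.6, "dy": -0.15, "dz": 0.05, "twist": 0}, {"dx": 1.2, "dy": -0.15, "dz": 0.05, "twist": 0}, {"dx": 1.8, "dy": -0.15, "dz": 0.05, "twist": 0}, {"dx": 1.8, "dy": -0.15, "dz": 0.05, "twist": 0}, {"dx": 1.8, "dy": -0.15, "dz": 0.05, "twist": 0}]'

```text
clock: 13.07
position: [0.6094, -0.1432, 0.1129]
tool_rot: [-2.36, 1.568, 0.611]
force: [0.0, 0.1, -7.8]
grip_width: 0.0343
```

```bash
python3 look.py l15
```

```text
t 13.07 p [ 0.6094 -0.1432  0.1129] tz yaw 2.9715 down [ 0.002  0.001 -1.   ] F [ 0.   0.1 -7.8] M [-0.08 -0.3   0.02] w 0.0343 q [ 0.32  0.68 -0.28  1.69  0.24  0.8  -1.8 ]
```

View pics/l15.png

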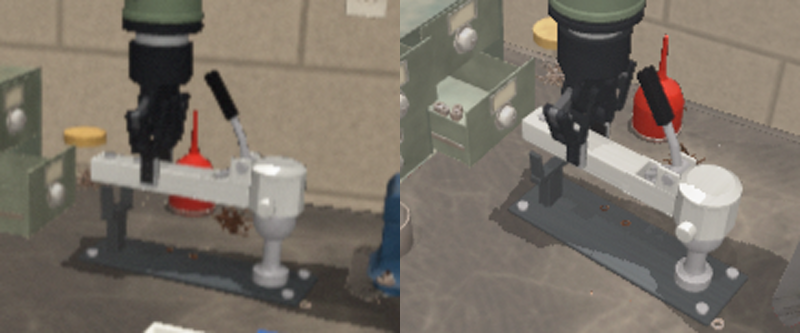

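Call:
arm_command --commands '[{"dx": 0.4, "dy": 0, "dz": 0, "twist": 0}, {"dx": 0.8, "dy": 0, "dz": 0, "twist": 0}, {"dx": 0.8, "dy": 0, "dz": 0, "twist": 0}, {"dx": 0.8, "dy": 0, "dz": 0, "twist": 0}]'

```text
clock: 13.5
position: [0.6096, -0.1431, 0.1053]
tool_rot: [-2.459, 1.568, 0.513]
force: [-0.1, -0.1, -6.6]
grip_width: 0.0345
```

```bash
python3 -c "
from hg import *
pr()"
```

```text
t 13.5 p [ 0.6096 -0.1431  0.1053] tz yaw 2.9714 down [ 0.003  0.001 -1.   ] F [-0.1 -0.1 -6.6] M [-0.02 -0.27 -0.08] w 0.0345 q [ 0.32  0.69 -0.27  1.69  0.24  0.79 -1.81]
```

Call:
arm_command --commands '[{"dx": 0.3, "dy": 0, "dz": 0, "twist": 0}, {"dx": 0.6, "dy": 0, "dz": 0, "twist": 0}, {"dx": 0.6, "dy": 0, "dz": 0, "twist": 0}, {"dx": 0.6, "dy": 0, "dz": 0, "twist": 0}]'

```text
clock: 13.83
position: [0.6098, -0.1428, 0.0994]
tool_rot: [-2.391, 1.568, 0.581]
force: [1.4, 4.2, -1.5]
grip_width: 0.0342
```

```bash
python3 -c "
from hg import *
pr()"
```

```text
t 13.83 p [ 0.6098 -0.1428  0.0994] tz yaw 2.9714 down [ 0.003  0.002 -1.   ] F [ 1.4  4.2 -1.5] M [ 0.81  0.3  -0.53] w 0.0342 q [ 0.32  0.7  -0.27  1.69  0.25  0.78 -1.81]
```

Call:
arm_command --commands '[{"dx": 0, "dy": -0.12, "dz": -0.03, "twist": 0}, {"dx": 0, "dy": -0.12, "dz": -0.03, "twist": 0}, {"dx": 0, "dy": -0.12, "dz": -0.03, "twist": 0}]'

```text
clock: 14.08
position: [0.61, -0.142, 0.0994]
tool_rot: [-2.441, 1.568, 0.53]
force: [-0.7, -1.1, -2.0]
grip_width: 0.0344
```

```bash
python3 look.py l16
```

```text
t 14.08 p [ 0.61   -0.142   0.0994] tz yaw 2.9715 down [ 0.002  0.001 -1.   ] F [-0.7 -1.1 -2. ] M [-0.19  0.87  0.12] w 0.0344 q [ 0.32  0.7  -0.27  1.69  0.25  0.78 -1.81]
```

View pics/l16.png

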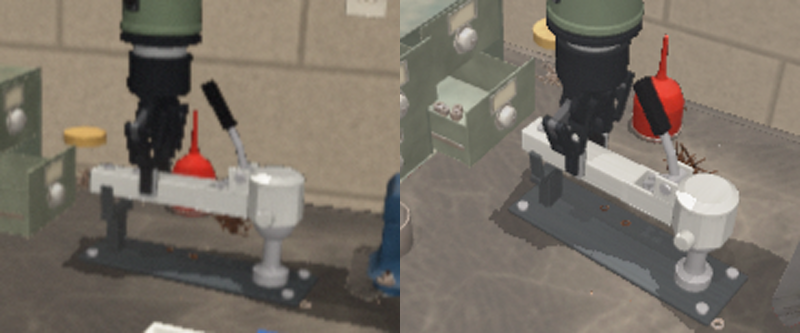

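Call:
arm_command --commands '[{"dx": 0.25, "dy": 0, "dz": 0, "twist": 0}, {"dx": 0.5, "dy": 0, "dz": 0, "twist": 0}, {"dx": 0.75, "dy": 0, "dz": 0, "twist": 0}, {"dx": 0.75, "dy": 0, "dz": 0, "twist": 0}]'

```text
clock: 14.52
position: [0.6102, -0.1425, 0.0914]
tool_rot: [-2.67, 1.568, 0.302]
force: [1.2, -4.8, 0.7]
grip_width: 0.0343
```

```bash
python3 look.py l17
```

```text
t 14.52 p [ 0.6102 -0.1425  0.0914] tz yaw 2.9716 down [ 0.002  0.001 -1.   ] F [ 1.2 -4.8  0.7] M [-0.96  0.71  0.81] w 0.0343 q [ 0.31  0.71 -0.27  1.7   0.25  0.76 -1.81]
```

View pics/l17.png

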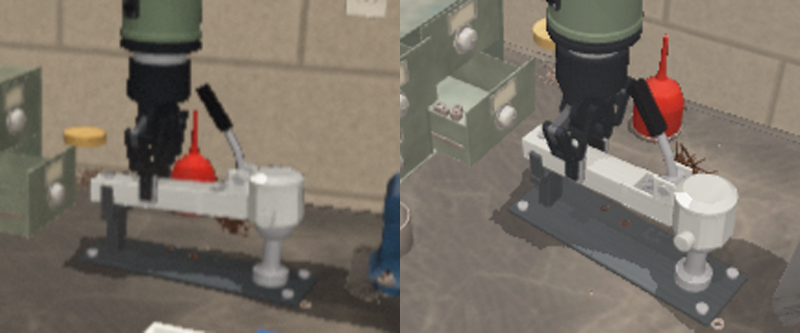

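Call:
arm_command --commands '[{"dx": 0, "dy": 0.07, "dz": 0, "twist": 0}, {"dx": 0.25, "dy": 0.07, "dz": 0, "twist": 0}, {"dx": 0.5, "dy": 0.07, "dz": 0, "twist": 0}, {"dx": 0.5, "dy": 0.07, "dz": 0, "twist": 0}]'

```text
clock: 14.95
position: [0.6101, -0.1429, 0.0861]
tool_rot: [-2.494, 1.568, 0.478]
force: [0.9, -1.6, -0.1]
grip_width: 0.0346
```

```bash
python3 look.py l18
```

```text
t 14.95 p [ 0.6101 -0.1429  0.0861] tz yaw 2.9714 down [ 0.002  0.001 -1.   ] F [ 0.9 -1.6 -0.1] M [-0.27  0.47  0.12] w 0.0346 q [ 0.31  0.72 -0.26  1.7   0.25  0.75 -1.81]
```

View pics/l18.png

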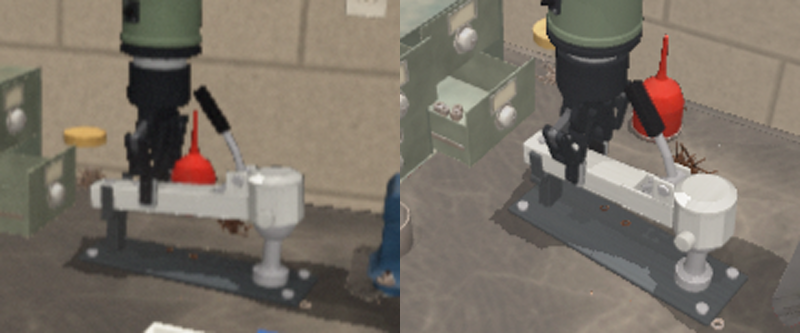

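Call:
arm_command --commands '[{"dx": 0, "dy": 0, "dz": 0, "twist": 0}, {"dx": 0, "dy": 0, "dz": 0, "twist": 0}, {"dx": 0, "dy": 0, "dz": 0, "twist": 0}, {"dx": 0, "dy": 0, "dz": 0, "twist": 0}]' --grip -0.5

```text
clock: 15.38
position: [0.6101, -0.1428, 0.0866]
tool_rot: [-2.485, 1.568, 0.487]
force: [-0.2, 0.2, 1.4]
grip_width: 0.0637
```

Call:
arm_command --commands '[{"dx": -1, "dy": 0, "dz": 0, "twist": 0}, {"dx": -3, "dy": 0, "dz": 0, "twist": 0}, {"dx": -6, "dy": 0, "dz": 0, "twist": 0}, {"dx": -10, "dy": 0, "dz": 0, "twist": 0}, {"dx": -14, "dy": 0, "dz": 0, "twist": 0}, {"dx": -17, "dy": 0, "dz": 0, "twist": 0}, {"dx": -18.5, "dy": 0, "dz": 0, "twist": 0}, {"dx": -18.5, "dy": 0, "dz": 0, "twist": 0}]'

```text
clock: 16.05
position: [0.611, -0.1431, 0.2765]
tool_rot: [-2.964, 1.562, 0.007]
force: [0.2, -0.0, 0.4]
grip_width: 0.0639
```

```bash
python3 look.py l19; python3 -c "
from hg import *
cv2.imwrite('pics/w19.png',imaging.grab_frame('wrist')[:,:,::-1])"
```

```text
t 16.05 p [ 0.611  -0.1431  0.2765] tz yaw 2.9714 down [ 0.009  0.    -1.   ] F [ 0.2 -0.   0.4] M [ 0.01 -0.02 -0.01] w 0.0639 q [ 0.35  0.5  -0.31  1.55  0.16  1.11 -1.74]
```

View pics/l19.png

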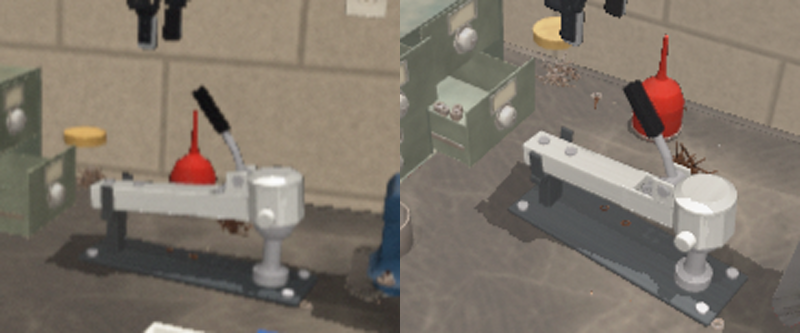

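View pics/w19.png

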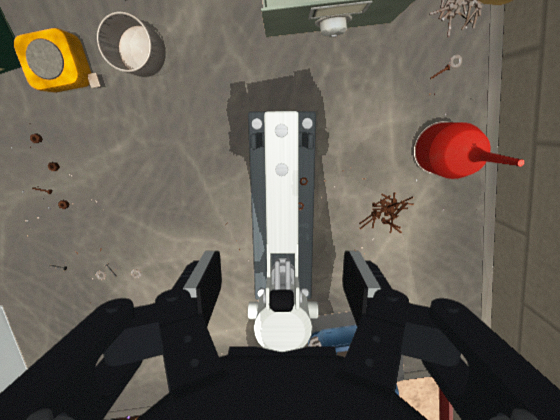

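Call:
arm_command --commands '[{"dx": -2, "dy": 0, "dz": 0, "twist": -0.1}, {"dx": -4, "dy": 0, "dz": 0, "twist": -0.22}, {"dx": -5, "dy": 0, "dz": 2, "twist": -0.34}, {"dx": -5, "dy": 0, "dz": 5, "twist": -0.46}, {"dx": -5, "dy": 0, "dz": 8, "twist": -0.58}, {"dx": -5, "dy": 0, "dz": 11, "twist": -0.7}, {"dx": -5, "dy": 0, "dz": 14, "twist": -0.82}, {"dx": -5, "dy": 0, "dz": 15.5, "twist": -0.94}, {"dx": -5, "dy": 0, "dz": 15.5, "twist": -1.06}, {"dx": -5, "dy": 0, "dz": 15.5, "twist": -1.18}, {"dx": -5, "dy": 0, "dz": 15.5, "twist": -1.3}, {"dx": -5, "dy": 0, "dz": 15.5, "twist": -1.42}]' --grip 1

```text
clock: 17.2
position: [0.456, -0.1168, 0.3204]
tool_rot: [-3.089, 1.569, 1.309]
force: [-0.2, -0.1, 0.6]
grip_width: 0.0002
```

Call:
arm_command --commands '[{"dx": 0, "dy": 0, "dz": 0, "twist": -0.1}, {"dx": 0, "dy": 0, "dz": 0, "twist": -0.15}, {"dx": 0, "dy": 0, "dz": 0, "twist": -0.15}]'

```text
clock: 17.45
position: [0.4555, -0.1167, 0.3195]
tool_rot: [-2.544, 1.568, 2.006]
force: [-0.3, 0.8, -0.1]
grip_width: 0.0002
```

```bash
python3 -c "
from hg import *
pr()
print(rel([.4583,-.1169,.17]))
cv2.imwrite('pics/w20.png',imaging.grab_frame('wrist')[:,:,::-1])"; python3 look.py l20
```

```text
t 17.45 p [ 0.4555 -0.1167  0.3195] tz yaw -1.7329 down [-0.001  0.003 -1.   ] F [-0.3  0.8 -0.1] M [-0.03  0.09  0.02] w 0.0002 q [ 0.67  0.23 -0.64  1.86  0.15  1.1  -0.19]
[1.49492686e+01 3.03862144e-01 4.03755625e-03]
t 17.5 p [ 0.4555 -0.1168  0.3196] tz yaw -1.7369 down [-0.001  0.002 -1.   ] F [-0.6 -0.2  0.1] M [-0.   -0.   -0.01] w -0.0005 q [ 0.67  0.23 -0.64  1.86  0.15  1.1  -0.2 ]
```

View pics/w20.png

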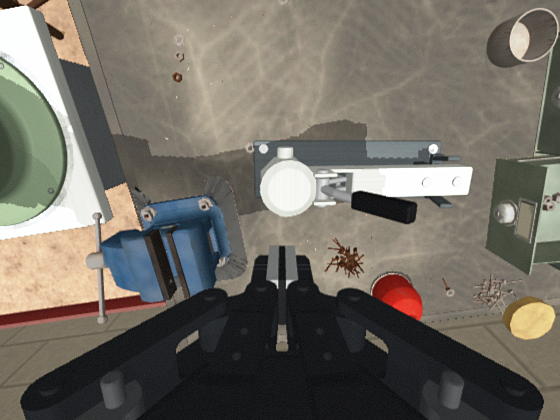

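View pics/l20.png

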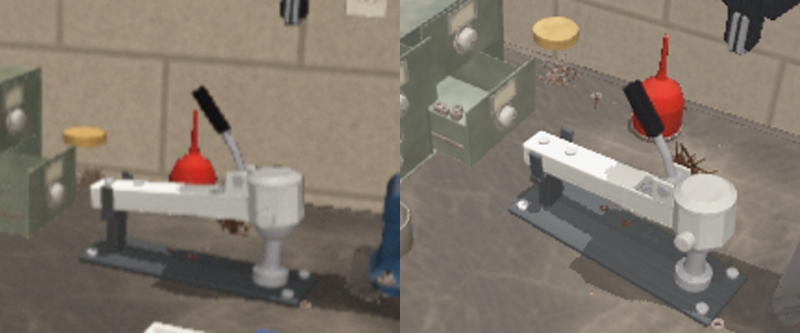

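```bash
python3 -c "
from hg import *
print(back(cam('wrist'),288,186,.14), back(cam('wrist'),453,181,.095))
print(rel([.4583,-.1169,.165]))"
```

```text
[ 0.46293651 -0.11437895  0.14      ] [ 0.66811323 -0.15267018  0.095     ]
[1.54918119e+01 2.66701468e-01 3.45091803e-03]
```

Call:
arm_command --commands '[{"dx": 3, "dy": 0.2, "dz": 0, "twist": 0}, {"dx": 6, "dy": 0.4, "dz": 0, "twist": 0}, {"dx": 9, "dy": 0.4, "dz": -0.1, "twist": 0}, {"dx": 12, "dy": 0.4, "dz": -0.1, "twist": 0}, {"dx": 14, "dy": 0.4, "dz": -0.1, "twist": 0}, {"dx": 15, "dy": 0.4, "dz": -0.1, "twist": 0}, {"dx": 15, "dy": 0.4, "dz": -0.1, "twist": 0}, {"dx": 15, "dy": 0.4, "dz": -0.1, "twist": 0}]'

```text
clock: 18.27
position: [0.46, -0.116, 0.1704]
tool_rot: [-2.782, 1.568, 1.762]
force: [-0.1, 1.4, 0.6]
grip_width: -0.0002
```

```bash
python3 look.py l21
```

```text
t 18.27 p [ 0.46   -0.116   0.1704] tz yaw -1.7384 down [-0.     0.002 -1.   ] F [-0.1  1.4  0.6] M [-0.01  0.01  0.02] w -0.0002 q [ 0.58  0.43 -0.58  2.03  0.33  0.77 -0.37]
```

View pics/l21.png

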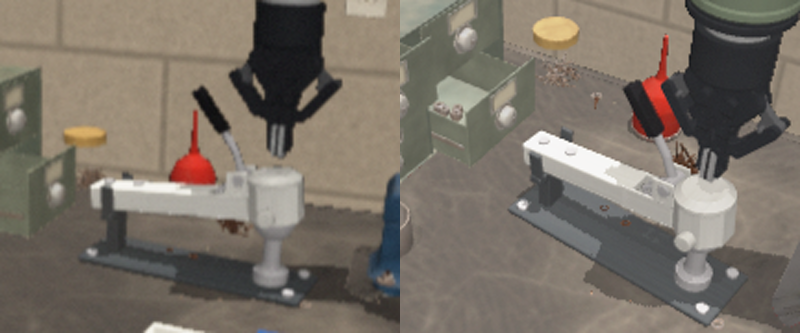

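Call:
arm_command --commands '[{"dx": 0.5, "dy": -0.4, "dz": 0, "twist": 0}, {"dx": 1.0, "dy": -0.4, "dz": 0, "twist": 0}, {"dx": 1.5, "dy": -0.4, "dz": 0, "twist": 0}, {"dx": 1.7, "dy": -0.4, "dz": 0, "twist": 0}, {"dx": 1.7, "dy": -0.4, "dz": 0, "twist": 0}]'

```text
clock: 18.78
position: [0.4563, -0.1155, 0.1536]
tool_rot: [3.0, 1.569, 1.262]
force: [-0.8, 0.5, 0.3]
grip_width: 0.0006
```

Call:
arm_command --commands '[{"dx": 0.15, "dy": 0, "dz": 0, "twist": 0}, {"dx": 0.3, "dy": 0, "dz": 0, "twist": 0}, {"dx": 0.3, "dy": 0, "dz": 0, "twist": 0}]'

```text
clock: 19.03
position: [0.4565, -0.1155, 0.1508]
tool_rot: [2.838, 1.569, 1.099]
force: [-1.5, -0.0, 2.9]
grip_width: -0.0001
```

Call:
arm_command --commands '[{"dx": 0.15, "dy": 0, "dz": 0, "twist": 0}, {"dx": 0.3, "dy": 0, "dz": 0, "twist": 0}, {"dx": 0.3, "dy": 0, "dz": 0, "twist": 0}]'

```text
clock: 19.28
position: [0.4566, -0.1155, 0.1481]
tool_rot: [2.552, 1.569, 0.814]
force: [0.2, -0.3, 1.0]
grip_width: 0.0002
```

Call:
arm_command --commands '[{"dx": 0.15, "dy": 0, "dz": 0, "twist": 0}, {"dx": 0.3, "dy": 0, "dz": 0, "twist": 0}, {"dx": 0.3, "dy": 0, "dz": 0, "twist": 0}]'

```text
clock: 19.53
position: [0.4568, -0.1155, 0.1452]
tool_rot: [2.269, 1.569, 0.53]
force: [0.2, 1.2, 0.1]
grip_width: -0.0
```

Call:
arm_command --commands '[{"dx": 0.15, "dy": 0, "dz": 0, "twist": 0}, {"dx": 0.3, "dy": 0, "dz": 0, "twist": 0}, {"dx": 0.3, "dy": 0, "dz": 0, "twist": 0}]'

```text
clock: 19.78
position: [0.4565, -0.1155, 0.1422]
tool_rot: [2.417, 1.57, 0.678]
force: [0.3, -0.5, 0.2]
grip_width: -0.0001
```

```bash
python3 look.py l22
```

```text
t 19.78 p [ 0.4565 -0.1155  0.1422] tz yaw -1.7384 down [ 0.001  0.001 -1.   ] F [ 0.3 -0.5  0.2] M [-0.03 -0.03  0.02] w -0.0001 q [ 0.55  0.47 -0.55  2.06  0.38  0.7  -0.41]
```

View pics/l22.png

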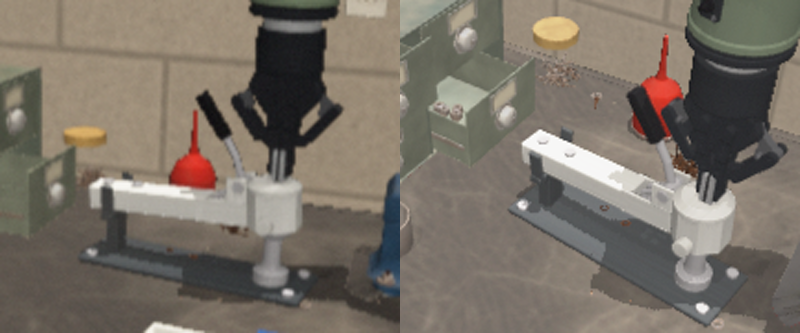

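Call:
arm_command --commands '[{"dx": 0.15, "dy": 0, "dz": 0, "twist": 0}, {"dx": 0.3, "dy": 0, "dz": 0, "twist": 0}, {"dx": 0.3, "dy": 0, "dz": 0, "twist": 0}]'

```text
clock: 20.13
position: [0.4566, -0.1155, 0.1389]
tool_rot: [2.495, 1.569, 0.756]
force: [0.0, 0.6, 0.0]
grip_width: -0.0001
```

Call:
arm_command --commands '[{"dx": 0.15, "dy": 0, "dz": 0, "twist": 0}, {"dx": 0.3, "dy": 0, "dz": 0, "twist": 0}, {"dx": 0.3, "dy": 0, "dz": 0, "twist": 0}]'

```text
clock: 20.38
position: [0.4564, -0.1154, 0.1356]
tool_rot: [2.895, 1.57, 1.157]
force: [-0.8, -0.1, 0.5]
grip_width: 0.0001
```

Call:
arm_command --commands '[{"dx": 0.15, "dy": 0, "dz": 0, "twist": 0}, {"dx": 0.3, "dy": 0, "dz": 0, "twist": 0}, {"dx": 0.3, "dy": 0, "dz": 0, "twist": 0}]'

```text
clock: 20.63
position: [0.4563, -0.1154, 0.1322]
tool_rot: [3.113, 1.57, 1.375]
force: [-0.8, -0.3, 0.4]
grip_width: -0.0001
```

Call:
arm_command --commands '[{"dx": 0.15, "dy": 0, "dz": 0, "twist": 0}, {"dx": 0.25, "dy": 0, "dz": 0, "twist": 0}, {"dx": 0.25, "dy": 0, "dz": 0, "twist": 0}]'

```text
clock: 20.88
position: [0.4562, -0.1154, 0.1295]
tool_rot: [-2.933, 1.57, 1.612]
force: [0.0, 0.5, 0.3]
grip_width: -0.0002
```

```bash
python3 look.py l23
```

```text
t 20.88 p [ 0.4562 -0.1154  0.1295] tz yaw -1.7384 down [-0.     0.001 -1.   ] F [0.  0.5 0.3] M [ 0.04 -0.    0.03] w -0.0002 q [ 0.54  0.49 -0.54  2.07  0.4   0.67 -0.43]
```

View pics/l23.png

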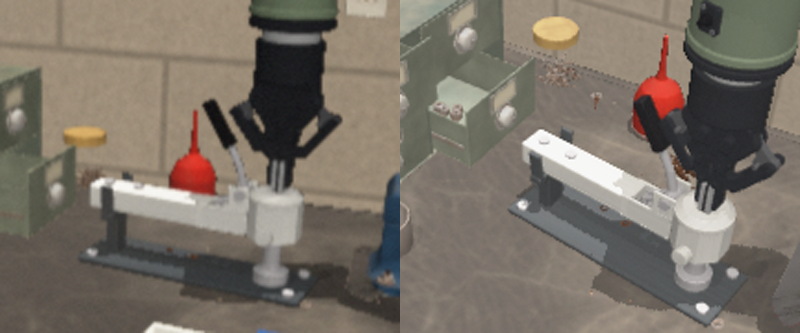

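Run:
```python
from hg import *
s=imaging.grab_frame('side')[:,:,::-1]; c=imaging.grab_frame('scene')[:,:,::-1]
cv2.imwrite('pics/side24.png',cv2.resize(s[170:260,260:380],None,fx=6.6,fy=6.6,interpolation=cv2.INTER_CUBIC))
cv2.imwrite('pics/sc24.png',cv2.resize(c[170:290,255:405],None,fx=5,fy=5,interpolation=cv2.INTER_CUBIC))
```

```text
(no output)
```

View pics/side24.png

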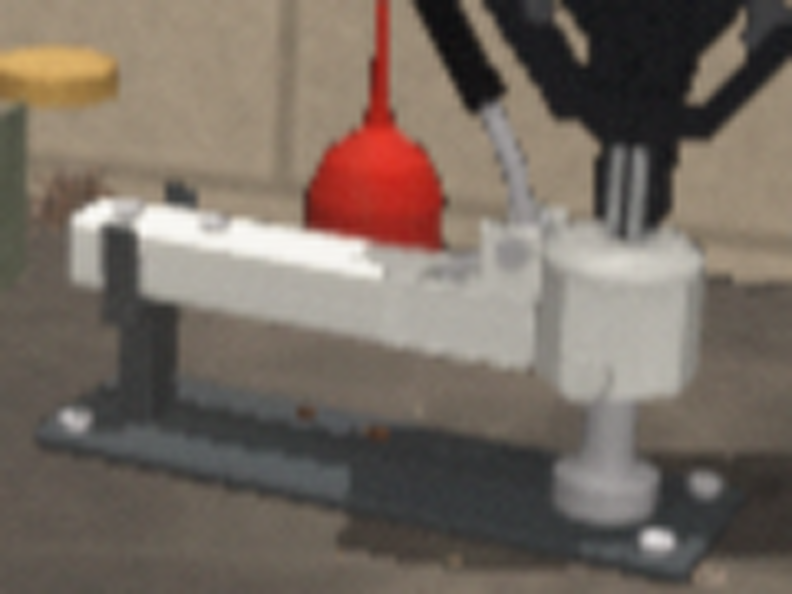

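View pics/sc24.png

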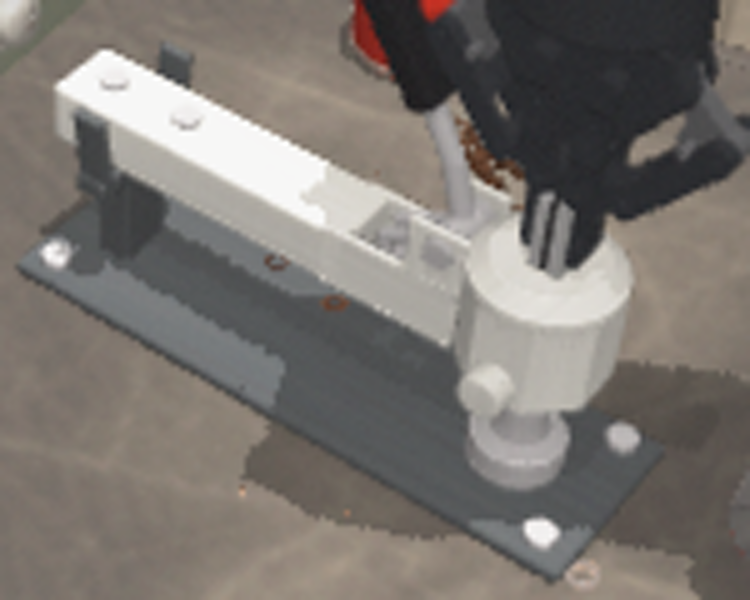

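Call:
arm_command --commands '[{"dx": 0.08, "dy": 0, "dz": 0, "twist": 0}, {"dx": 0.15, "dy": 0, "dz": 0, "twist": 0}, {"dx": 0.15, "dy": 0, "dz": 0, "twist": 0}]'

```text
clock: 21.33
position: [0.4565, -0.1154, 0.1287]
tool_rot: [2.529, 1.57, 0.791]
force: [-3.1, 0.5, 13.6]
grip_width: -0.0005
```

Call:
arm_command --commands '[{"dx": 0.08, "dy": 0, "dz": 0, "twist": 0}, {"dx": 0.15, "dy": 0, "dz": 0, "twist": 0}, {"dx": 0.15, "dy": 0, "dz": 0, "twist": 0}]'

```text
clock: 21.58
position: [0.4566, -0.1155, 0.1283]
tool_rot: [1.416, 1.57, -0.323]
force: [-10.3, 1.7, 35.7]
grip_width: -0.0
```

Call:
arm_command --commands '[{"dx": 0.09, "dy": 0, "dz": 0, "twist": 0}, {"dx": 0.09, "dy": 0, "dz": 0, "twist": 0}, {"dx": 0.09, "dy": 0, "dz": 0, "twist": 0}, {"dx": 0.09, "dy": 0, "dz": 0, "twist": 0}]'

```text
clock: 21.92
position: [0.4566, -0.1154, 0.1284]
tool_rot: [0.98, 1.569, -0.758]
force: [-9.2, 1.7, 31.3]
grip_width: -0.0003
```

```bash
python3 look.py l25;  python3 - <<'E'
from hg import *
s=imaging.grab_frame('side')[:,:,::-1]
cv2.imwrite('pics/side25.png',cv2.resize(s[170:260,260:380],None,fx=6.6,fy=6.6,interpolation=cv2.INTER_CUBIC))
E
```

```text
t 21.92 p [ 0.4566 -0.1154  0.1284] tz yaw -1.7385 down [ 0.001 -0.001 -1.   ] F [-9.2  1.7 31.3] M [ 0.37  2.19 -0.02] w -0.0003 q [ 0.54  0.49 -0.54  2.07  0.4   0.67 -0.43]
```

View pics/side25.png

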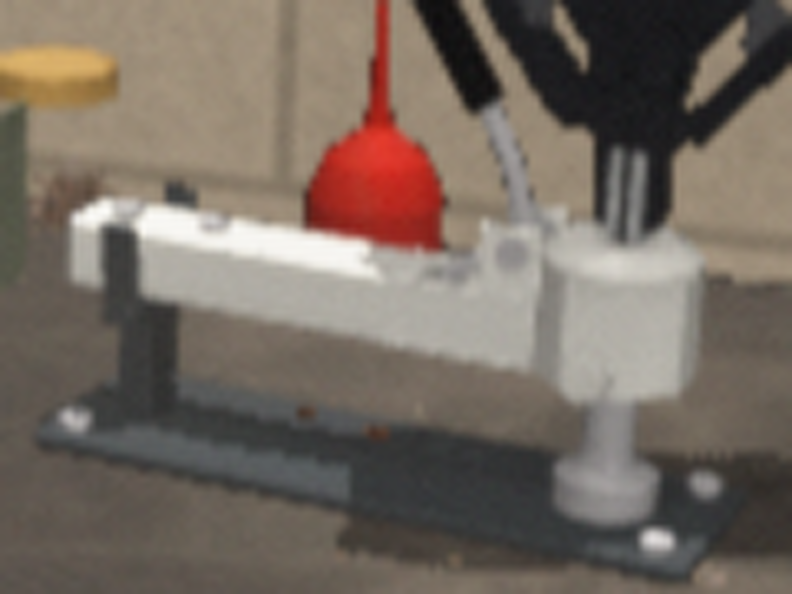

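Pushed home: 31 N was held on the housing for about 0.3 s, and the coupler sits level. Next I'll lift off and move in front of the raised handle to press it down.

Call:
arm_command --commands '[{"dx": -1, "dy": 0, "dz": 0, "twist": 0}, {"dx": -4, "dy": 0, "dz": 0, "twist": 0}, {"dx": -7, "dy": 0, "dz": 0, "twist": 0}, {"dx": -10, "dy": 0.5, "dz": 0, "twist": 0}, {"dx": -10, "dy": 2.5, "dz": 0, "twist": 0}, {"dx": -9.5, "dy": 4, "dz": 0, "twist": 0}, {"dx": -8.6, "dy": 4.5, "dz": 0, "twist": 0}, {"dx": -8.6, "dy": 4.5, "dz": 0, "twist": 0}, {"dx": -8.6, "dy": 4.5, "dz": 0, "twist": 0}]'

```text
clock: 22.82
position: [0.4999, -0.1224, 0.2136]
tool_rot: [-0.811, 1.57, -2.549]
force: [-0.7, 0.6, -0.0]
grip_width: -0.0001
```

```bash
python3 look.py l26; python3 -c "
from hg import *
cv2.imwrite('pics/w26.png',imaging.grab_frame('wrist')[:,:,::-1])"
```

```text
t 22.82 p [ 0.4999 -0.1224  0.2136] tz yaw -1.738 down [-0.001 -0.001 -1.   ] F [-0.7  0.6 -0. ] M [0.04 0.1  0.05] w -0.0001 q [ 0.58  0.43 -0.59  1.89  0.3   0.91 -0.33]
```

View pics/l26.png

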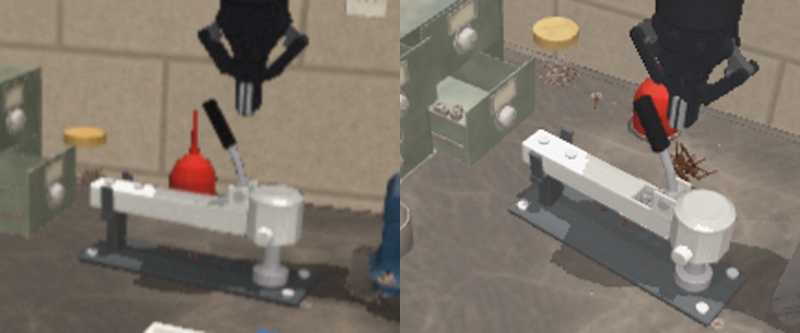

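View pics/w26.png

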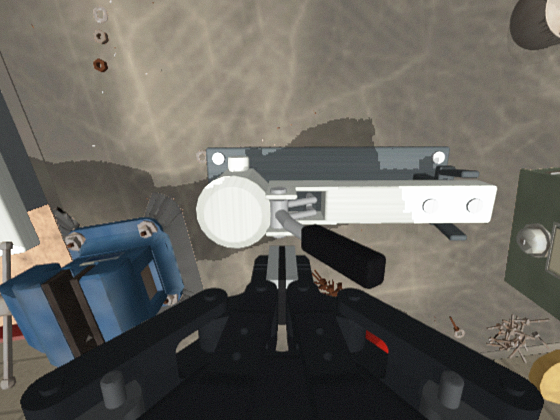

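Call:
arm_command --commands '[{"dx": 0, "dy": 1.2, "dz": 0, "twist": 0}, {"dx": 0, "dy": 2.1, "dz": 0, "twist": 0}, {"dx": 0.4, "dy": 3.0, "dz": 0, "twist": 0}, {"dx": 0.88, "dy": 3.9, "dz": 0, "twist": 0}, {"dx": 1.5, "dy": 4.7, "dz": 0, "twist": 0}, {"dx": 2.14, "dy": 5.5, "dz": 0, "twist": 0}, {"dx": 2.9, "dy": 6.1, "dz": 0, "twist": 0}, {"dx": 3.68, "dy": 6.7, "dz": 0, "twist": 0}, {"dx": 3.68, "dy": 6.7, "dz": 0, "twist": 0}]'

```text
clock: 23.72
position: [0.5666, -0.1338, 0.1758]
tool_rot: [-0.791, 1.57, -2.529]
force: [-0.7, 0.2, -0.2]
grip_width: 0.0003
```

```bash
python3 look.py l27
```

```text
t 23.72 p [ 0.5666 -0.1338  0.1758] tz yaw -1.7381 down [-0.001 -0.001 -1.   ] F [-0.7  0.2 -0.2] M [ 0.02  0.02 -0.02] w 0.0003 q [ 0.51  0.58 -0.55  1.76  0.37  0.91 -0.36]
```

View pics/l27.png

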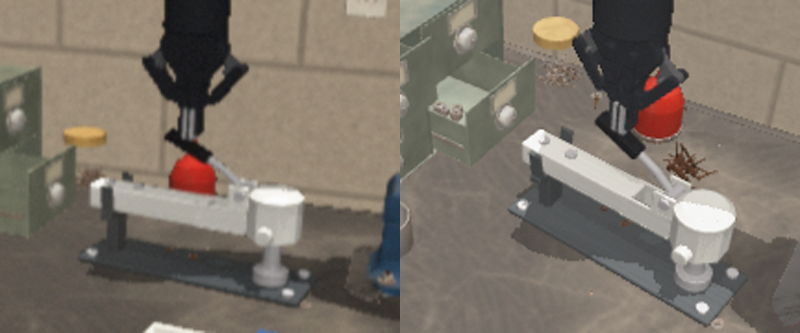

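Call:
arm_command --commands '[{"dx": 0.6, "dy": 0.35, "dz": 0, "twist": 0}, {"dx": 1.2, "dy": 0.7, "dz": 0, "twist": 0}, {"dx": 1.77, "dy": 1.0, "dz": 0, "twist": 0}, {"dx": 2.3, "dy": 1.2, "dz": 0, "twist": 0}, {"dx": 2.8, "dy": 1.3, "dz": 0, "twist": 0}, {"dx": 3.2, "dy": 1.4, "dz": 0, "twist": 0}, {"dx": 3.2, "dy": 1.4, "dz": 0, "twist": 0}]'

```text
clock: 24.4
position: [0.5794, -0.1361, 0.144]
tool_rot: [-1.07, 1.569, -2.808]
force: [0.9, 0.4, 0.6]
grip_width: -0.0001
```

Call:
arm_command --commands '[{"dx": 0.1, "dy": 0, "dz": 0, "twist": 0}, {"dx": 0.2, "dy": 0, "dz": 0, "twist": 0}, {"dx": 0.2, "dy": 0, "dz": 0, "twist": 0}]'

```text
clock: 24.65
position: [0.5794, -0.1361, 0.142]
tool_rot: [-1.026, 1.569, -2.764]
force: [0.6, 0.1, 0.2]
grip_width: 0.0001
```

Call:
arm_command --commands '[{"dx": 0.1, "dy": 0, "dz": 0, "twist": 0}, {"dx": 0.15, "dy": 0, "dz": 0, "twist": 0}, {"dx": 0.15, "dy": 0, "dz": 0, "twist": 0}]'

```text
clock: 24.9
position: [0.5796, -0.1361, 0.1407]
tool_rot: [-0.834, 1.569, -2.572]
force: [2.6, -1.0, 3.2]
grip_width: -0.0001
```

```bash
python3 look.py l28
```

```text
t 24.9 p [ 0.5796 -0.1361  0.1407] tz yaw -1.7381 down [-0.001 -0.001 -1.   ] F [ 2.6 -1.   3.2] M [-0.03 -0.38 -0.  ] w -0.0001 q [ 0.49  0.64 -0.53  1.75  0.41  0.87 -0.38]
```

View pics/l28.png

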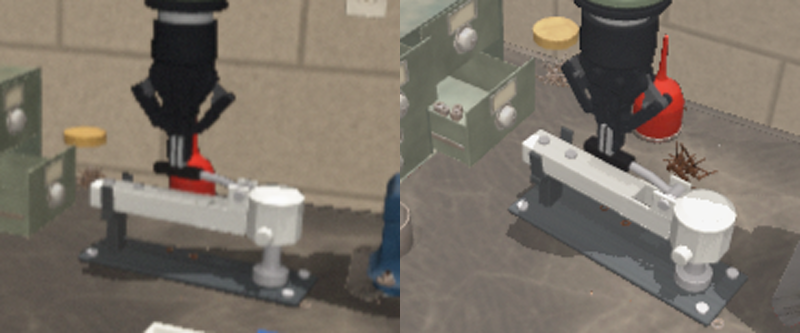

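Call:
arm_command --commands '[{"dx": 0.1, "dy": 0, "dz": 0, "twist": 0}, {"dx": 0.15, "dy": 0, "dz": 0, "twist": 0}, {"dx": 0.15, "dy": 0, "dz": 0, "twist": 0}]'

```text
clock: 25.25
position: [0.5795, -0.1361, 0.1391]
tool_rot: [-0.957, 1.569, -2.695]
force: [1.6, -0.6, 1.5]
grip_width: -0.0
```

Call:
arm_command --commands '[{"dx": 0.1, "dy": 0, "dz": 0, "twist": 0}, {"dx": 0.13, "dy": 0, "dz": 0, "twist": 0}, {"dx": 0.13, "dy": 0, "dz": 0, "twist": 0}]'

```text
clock: 25.5
position: [0.5796, -0.1361, 0.1385]
tool_rot: [-0.565, 1.569, -2.303]
force: [-2.2, -0.3, 17.3]
grip_width: -0.0001
```

Call:
arm_command --commands '[{"dx": 0.05, "dy": 0, "dz": 0, "twist": 0}, {"dx": 0.05, "dy": 0, "dz": 0, "twist": 0}]'

```text
clock: 25.67
position: [0.5796, -0.1361, 0.1386]
tool_rot: [-0.351, 1.569, -2.089]
force: [-2.1, 0.4, 15.7]
grip_width: -0.0001
```

Call:
arm_command --commands '[{"dx": -1, "dy": 0, "dz": 0, "twist": 0}, {"dx": -4, "dy": 0, "dz": 0, "twist": 0}, {"dx": -8, "dy": 0, "dz": 0, "twist": 0}, {"dx": -12, "dy": 0, "dz": 0, "twist": 0}, {"dx": -15, "dy": 0, "dz": 0, "twist": 0}, {"dx": -16, "dy": 0, "dz": 0, "twist": 0}, {"dx": -16, "dy": 0, "dz": 0, "twist": 0}, {"dx": -16, "dy": 0, "dz": 0, "twist": 0}]'

```text
clock: 26.33
position: [0.5793, -0.1359, 0.2985]
tool_rot: [-0.476, 1.569, -2.214]
force: [-0.2, -0.6, -0.3]
grip_width: -0.0
```

Run:
```python
from hg import *
pr()
s=imaging.grab_frame('side')[:,:,::-1]; c=imaging.grab_frame('scene')[:,:,::-1]
cv2.imwrite('pics/sc29f.png',c)
cv2.imwrite('pics/side29.png',cv2.resize(s[170:260,260:380],None,fx=6.6,fy=6.6,interpolation=cv2.INTER_CUBIC))
cs=cam('side'); B=[.458,-.118,-.171]
for th in (0,.05,.1,.2):
    x,z=hgrip(th); x2,z2=hgrip(th,.121); q=proj(cs,[cpt(B,x,0,z+.065),cpt(B,x2,0,z2+.065),cpt(B,.038,0,.113)]); print(th,((q-[260,170])*6.6).round(0).tolist())
```

```text
t 26.33 p [ 0.5793 -0.1359  0.2985] tz yaw -1.7383 down [-0.001 -0.002 -1.   ] F [-0.2 -0.6 -0.3] M [ 0.07  0.04 -0.01] w -0.0 q [ 0.54  0.47 -0.59  1.59  0.28  1.17 -0.28]
0 [[323.0, 171.0], [256.0, 151.0], [531.0, 232.0]]
0.05 [[325.0, 160.0], [259.0, 137.0], [531.0, 232.0]]
0.1 [[327.0, 150.0], [262.0, 124.0], [531.0, 232.0]]
0.2 [[334.0, 130.0], [270.0, 98.0], [531.0, 232.0]]
```

View pics/side29.png

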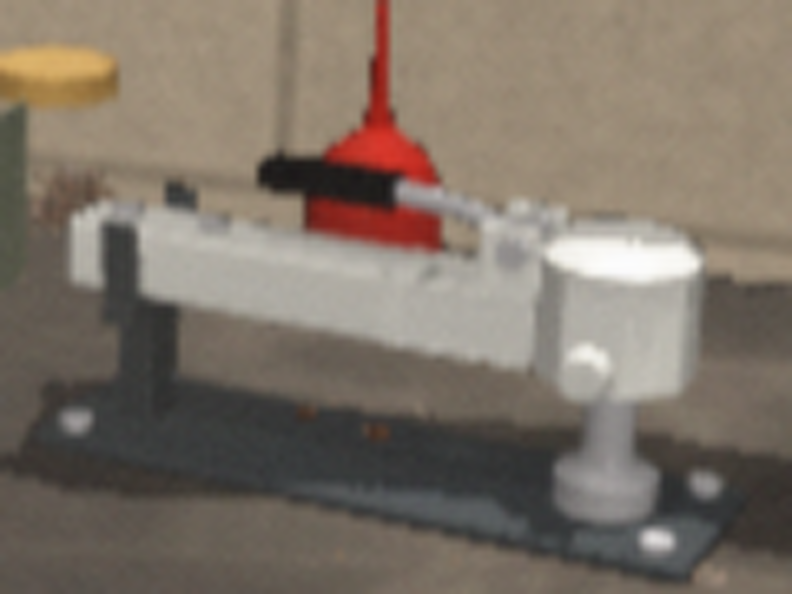

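View pics/sc29f.png

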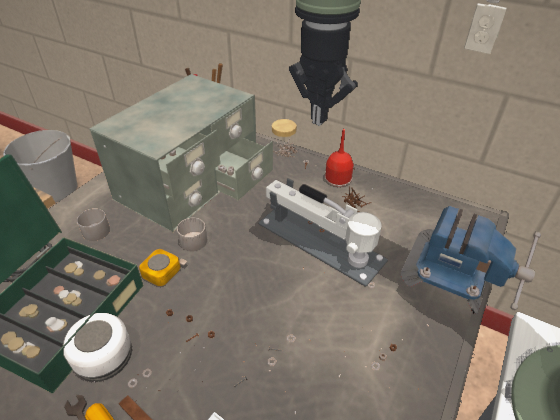

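```bash
python3 -c "
from workcell import order
print(order.job_done())"
```

```text
the job is handed in; nothing more can be done
None
```

The coupler is mounted on the ball stand, snapped home and locked, and I handed the job in at about 26 s of the 72 s. The hand-in reports no verdict, so these results come from my own force readings and pictures.

- **Raising the handle:** I raised it to about 1.0 rad on the second try. On the first try the pads gripped the sleeve too firmly, so the coupler's nose lifted and it slid about 8 mm. Regripping near the end of the sleeve worked, although the coupler slid again near the top of the lift.
- **Lowering onto the ball:** I gripped the drawbar and lowered it over the ball, correcting about 1 mm sideways from the measured force. When I let go, the drawbar was lying in the fork.
- **Pushing home:** I pushed down on the housing until it met a hard stop, within about 1 mm of the expected home height. I held about 31 N for roughly 0.3 s, with a peak reading of about 36 N.
- **Locking the handle:** I pressed it down to a hard stop, where it read about 17 N with no further movement.

**Last checks:** The final pictures show the coupler level, the drawbar between the prongs and the handle flat. The oil can, tin and tape measure appear where they started, and the gripper is about 16 cm clear.

**What disagreed:**
- The side camera puts the hinge about 3 pixels off the position I predicted. The handle angle therefore rests on the hard stop and the pictured slope, which both fit about 0.
- I never caught the 6 to 16 N snap in the force readings. I judge the socket home from its height, the hard stop and the handle closing fully.

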